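Prop the charger guard and dock the drone battery

ROBOT

A 6-joint arm with a two-finger parallel gripper is mounted at the origin on the work surface. World frame = base frame: x ahead of the robot, y to its left, z up, the work surface at z = 0. Lengths are in m, angles in rad, forces in N, time in s.
With the tool pointing down it reaches from about 0.35 to 0.975 m from the base axis. Payload 4.9 kg.
Tool frame: the origin (TCP) lies at the very end of the fingers, on their centre line; the grasp point (between the pads) lies 19 mm behind it (manip.hold_point_z is the distance from the TCP to the grasp point, in m); z points along the fingers, y is the direction in which the jaws open and shut (so a half turn about z gives the same grasp; the last joint's range is limited). The gripper opens to 85 mm and grips with 20 to 120 N. Pads are 22 mm wide; open, the fingers measure 114 mm over their backs; the gripper's body (76 mm by 85 mm) begins 54 mm behind the grasp point. The pads swing forward as they close: fully open they stand 13 mm farther back than shut.
Start: joints at [1.068, 0.053, 1.613, -0, 1.476, -0.119], TCP at [0.234, 0.58, 0.201] pointing down, gripper open.
Joint ranges: [-3.01, 3.01], [-1.01, 2.22], [0.06, 2.58], [-1.02, 4.17], [0.09, 2.62], [-3.14, 3.14]. Speed limits (rad/s): [2.57, 2.57, 3.14, 3.14, 3.14, 3.14].

INTERFACE

Orientations are given as a unit quaternion [w, x, y, z].
In Python, from plant import manip gives the robot as it stands. The module is installed in compiled form; this text tells all that it offers.
- The arm moves only by the shell command python3 -m creep 'ROWS'. ROWS is JSON, a list of rows, each a list of 7 numbers: the turn, a rotation vector about the tool's x, y, z in degrees, then the shift along the tool's x, y, z in m, then the opening, from 0 (shut) to 1 (fully open). In form: [[ax, ay, az, tx, ty, tz, jaw], ...]. A call has 1 to 20 rows; each row shifts and turns the commanded pose from where the row before left it, along the tool's axes as they then stand; what a row does not reach is not made up. A row lasts 1/12 s, in which the tool goes at most 41.7 mm and 7.16 degrees, less where a joint would pass 70% of its speed; a pose out of reach is approached as far as the arm can. A call is refused whole if a number of a shift passes 0.0417 or a number of a turn 7.16, either way. A call with a gripper value outside its range is refused whole. The fingers move at their own pace and stop on an object; the grip force is fixed at half the most. Time passes only in rows, so rows that do not move let the fingers close. It gives the time, the measured TCP pose, the force and the opening at its end, in the units of the state.
- manip.state(): the state, without advancing time (a new reading comes with each control period).
- manip.grab_frame(name): name is "scene" or "top"; returns the picture (420x560x3 uint8, blue, green, red); there is no depth.
- manip.get_calibration(name): a dict with "fx", "fy", "cx", "cy" (pixels), "dist" ([k1, k2, p1, p2, k3] as OpenCV has them; the pictures are not rectified), "xyz" and "attitude" of the camera in the world. Camera axes: x right, y down, z forward; pixel columns grow to the right and rows downward; lengths in m; the calibration is good to about 2 mm. A picture is of the moment at which its call begins. get_calibration takes no time and is no camera call.
- manip.job_done(): hands the job in, once; it reports no verdict.
Trained networks look in the newest picture that a camera, given by its name, has taken for a name from the list of things; names that differ only in an ending like _2 or _b are one class to them, and where a whole thing is asked for, a point or a joint stands for the part that bears it (a point fixed in the world has none). Each returns a list of dicts, best first, with "confidence" (0 to 1); they miss things now and then, are a little off and sometimes report something else, mostly with a low value. They report only what shows in the picture. A call takes as long as a camera call.
- manip.cut_out(target, camera): "pixels" (420x560 bool, what is visible of it) and "rect" ([left, top, right, bottom] in pixels, round what is visible of it).
The state is a dict: "time": time; "joint_pos": joint angles; "joint_vel": joint speeds; "joint_efforts": joint torques, N m; "tool_pos": TCP position; "tool_rot": TCP orientation; "contact_force": force on the tool from outside, world axes, zero at the start; "ft_torque": the same for the moment, N m; "gripper_width": opening from 0.0 (shut) to 1.0 (fully open).
Only numpy, scipy, OpenCV 4.12 (cv2) and the standard library are available. Lean on these libraries where they do the work, as an engineer would, in place of code of your own. Each camera call takes 0.05 s, during which the arm holds its last target.

TASK

On the drone repair bench, raise the charger's clear hinged guard and set its prop stay, so that the guard's side pin rests in the saddle of the fully raised stay and the guard stays propped with nobody holding it. Then lift the battery pack out of the bay and plug it upright and fully home into the grey dock, leaving the guard propped. Never let the guard drop, and leave the can, the screwdriver and the blue tray where they are.

Things in the scene. Friction and masses are not known exactly. Their poses are not given: they have to be found in the camera images.
- charger: White fixed charging station: open-topped box 130 (x) x 136 (y) x 90 mm high, walls 6 mm. Origin: centre of its underside, on the table. Its x points from its front (robot side) to its back; z up; turned by up to 0.25 rad. '(x, y, z) C' below means mm in this frame. Guard on top, battery pack inside. On its -y side a steel foot with two cheeks, 64 mm high, holds the stay's pivot.
- guard (a joint): Angle of the clear, yellow-edged guard flap (130 x 136 x 8 mm, 0.35 kg), hinged along y at (65, 0, 94) C. 0 = shut, flat to the front over the box; growing = free edge rises and goes back; 1.95 = leaning on its back stop, where it rests by itself. Hinge almost frictionless: let go below 1.57 it falls shut, unless its pin rests in the raised stay's saddle, where it reads 1.40.
- guard_hinge (a point): Point on the guard's hinge line, at the middle of its width.
- guard_bar (a point): Middle of the guard's red round grab bar: 12 mm thick, along the charger's y, 72 mm clear between its two arms, in the plane of the guard, 170 mm from the hinge line. 34 mm of open space lies between it and the guard's free edge, so fingers can pinch it across from above at any guard angle; it can roll between the pads.
- guard_pin (a point): Point that lands in the saddle, on the guard's steel side pin: 8 mm thick, along the charger's y, sticking out on the -y side from y = -66 to -158 mm, in the plane of the guard, 120 mm from the hinge line. The pin is the only part of the guard that touches the stay.
- stay (a joint): Angle of the prop stay, a steel rod 10 mm thick swinging in the charger's x-z plane at y = -140 mm. 0 = level, pointing to the back (+x); growing = saddle end rises and comes forward; 0.987 = fully raised, at its stop. Friction holds it where it is left (about 1 N at the grip moves it). Raise it while the guard leans on its back stop: the pin is then out of its way.
- stay_pivot (a point): The stay's pivot, at (-60, -140, 54) C.
- stay_grip (a point): Middle of the stay's orange sleeve (12 mm thick, 50 mm long), 120 mm along the rod from the pivot. Pinch it along the charger's y; 60 mm free on the box side. The leaning guard's pin is above and behind it and the rod's end rises past it, so let the hand lean back towards the robot, 30 to 40 degrees from vertical; the rod may turn between the pads.
- stay_saddle (a point): Centre of the pin's seat in the saddle, 190 mm along the rod from the pivot. Saddle 14 mm wide (y), with a wall 18 mm high past the seat on its front (upper when lying) side, a low lip on the other. As the guard comes forward from its back stop, the pin meets that wall, seats, and presses the stay against its stop.
- pack: Dark battery pack, 0.25 to 0.5 kg: body 70 (x) x 40 (y) x 55 mm high with orange side labels; below it a black plug 40 (x) x 20 (y) x 16 mm. Origin: centre of the plug's underside; body 16 to 71 mm above it. Stands loosely in the bay near (-15, 0) C, x along the charger's x, its top 87 mm above the table, 42 mm free beside both long sides. Grip across the 40 mm. Either way round fits the dock.
- dock_mouth (a point): Centre of the socket's mouth in the top of the fixed grey dock (110 (x) x 80 (y) x 40 mm high, a blue strip at each end); x along the socket's long side, z up. Socket 42 x 22 mm, 20 mm deep, 2 mm chamfer: 1 mm play on each side of the plug. Fully home, the pack's body rests on the dock's top, its origin 16 mm below this point.
- can: Bystander: green tin can, 54 mm across, 85 mm high, loose; origin at the centre of its underside.
- screwdriver: Bystander: screwdriver 170 mm long lying on the table, loose.
- tray: Bystander: blue parts tray 120 x 160 x 30 mm, loose; origin at the centre of its underside.

How it is judged:
On the way, in this order (a step that is already met when the one before it is completed fails the run):
1. the guard rests on the raised stay, untouched by the robot (value of joint guard between 1.33 and 1.47 rad and value of joint stay above 0.93 rad and contact force between charger and the fingers below 0.05 N), for 0.3 s.
2. the pack is lifted clear of the bay with the guard propped (value of joint guard between 1.33 and 1.47 rad and value of joint stay above 0.93 rad and z of pack in the frame of charger above 0.06 m), for 0.1 s.
At the end, for the whole second after the job is handed in: Pack in the dock: plug 13.5 mm or more down the socket, within 4 mm of its centre, upright to 0.06 rad, in line to 0.1 rad either way round, at rest. Guard rests on the raised stay (guard 1.33 to 1.47 rad, stay over 0.93 rad). Can, screwdriver and tray within 40 mm of their start (value of joint guard between 1.33 and 1.47 rad and value of joint stay above 0.93 rad and z of pack in the frame of dock_mouth between -0.021 and -0.0135 m and horizontal distance between pack and dock_mouth below 0.004 m and angle between pack's own z axis and vertical below 0.06 rad and angle between the x axis of pack and the x axis of dock_mouth, either way round below 0.1 rad and linear speed of pack below 0.02 m/s and distance of each of can, screwdriver, tray from where it was at the start of the episode below 0.04 m); the robot touches nothing.
It fails at once if the guard is let drop (it closes faster than 3 rad/s) (velocity of joint guard below -3 rad/s).
It fails at once if the can, the screwdriver or the tray is shifted by more than 40 mm (distance of any of can, screwdriver, tray from where it was at the start of the episode above 0.04 m).
It also fails if it takes over 70 s, if anything falls off the work surface, if the arm or the gripper's body presses on something with over 40 N, if the wrist force passes 120 N, or if a joint passes its speed limit or range.

## Working session

There is one attempt and no reset: what is moved stays moved. The work goes in short steps, Python scripts to look and compute and a shell command to move; the robot and the scene stay as the last step left them, time stands still between calls to the robot, and variables do not carry over. Pictures are saved under pics/ and viewed, and the job is handed in when it is done.

```bash
mkdir -p pics; ls
python3 - <<'E'
from plant import manip
import cv2
print(manip.state(), manip.hold_point_z)
for n in ("scene","top"):
    im=manip.grab_frame(n); cv2.imwrite(f"pics/{n}0.png",im)
    print(n,manip.get_calibration(n))
E
```

```text
pics
{'time': 0.0, 'joint_pos': array([ 1.06801219e+00,  5.33178674e-02,  1.61428025e+00, -3.12419217e-05,
        1.47599230e+00, -1.19008616e-01]), 'joint_vel': array([ 0.00035034,  0.00119449,  0.00014734, -0.00254022,  0.0001748 ,
        0.00136263]), 'joint_efforts': array([-9.18812248e-05, -3.93663812e+01, -3.70175922e+01, -1.09520799e-04,
        6.87463616e-03, -3.19847445e-06]), 'tool_pos': array([0.23370086, 0.57893453, 0.20009546]), 'tool_rot': array([-2.90766433e-04,  1.90710783e-01,  9.81645760e-01, -9.55752601e-04]), 'contact_force': array([ 0.09637151, -0.67399677, -0.22245112]), 'ft_torque': array([-0.00166047,  0.0068345 ,  0.00241541]), 'gripper_width': 1.002487263645001} 0.0187
scene {'fx': 437.01057590291475, 'fy': 437.01057590291475, 'cx': 286.75250639471614, 'cy': 206.79992028926497, 'dist': array([-0.11566487,  0.        ,  0.        ,  0.        ,  0.        ]), 'xyz': array([ 1.10432762, -0.48611789,  0.7138042 ]), 'attitude': array([-0.39219896,  0.84705374,  0.32085993, -0.16040213])}
top {'fx': 389.1984440934406, 'fy': 389.1984440934406, 'cx': 281.0028434182665, 'cy': 208.3402992703429, 'dist': array([-0.10583083,  0.        ,  0.        ,  0.        ,  0.        ]), 'xyz': array([0.44129518, 0.09393333, 0.98210994]), 'attitude': array([-0.05819187,  0.70488273, -0.70408548,  0.06338514])}
```

View pics/scene0.png

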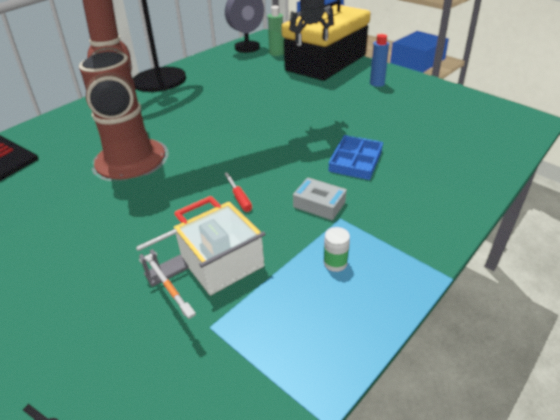

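View pics/top0.png

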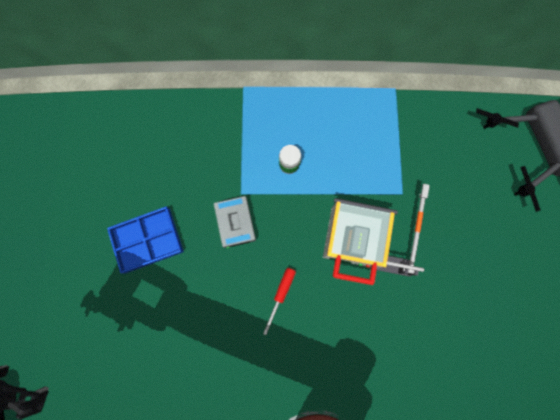

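```bash
cat > h.py <<'E'
import numpy as np, cv2
from scipy.spatial.transform import Rotation as R
from plant import manip
def Rq(q): return R.from_quat([q[1],q[2],q[3],q[0]])
def cam(n):
    c=manip.get_calibration(n)
    K=np.array([[c['fx'],0,c['cx']],[0,c['fy'],c['cy']],[0,0,1]])
    return K,np.array(c['dist']),np.array(c['xyz']),Rq(c['attitude']).as_matrix()
def proj(n,P):
    K,d,t,Rm=cam(n); P=np.atleast_2d(P)
    rv=cv2.Rodrigues(Rm.T)[0]
    return cv2.projectPoints(P.astype(float),rv,-Rm.T@t,K,d)[0][:,0]
def ray(n,uv):
    K,d,t,Rm=cam(n)
    x=cv2.undistortPoints(np.array(uv,float).reshape(-1,1,2),K,d)[:,0]
    v=np.c_[x,np.ones(len(x))]@Rm.T
    return t,v
def onz(n,uv,z):
    t,v=ray(n,uv); return t+v*((z-t[2])/v[:,2])[:,None]
def crop(n,im,x0,y0,x1,y1,f,name):
    cv2.imwrite(name,cv2.resize(im[y0:y1,x0:x1],None,fx=f,fy=f,interpolation=cv2.INTER_CUBIC))
E
python3 - <<'E'
from h import *
s=cv2.imread('pics/scene0.png');t=cv2.imread('pics/top0.png')
crop('s',s,120,180,280,330,5,'pics/s1.png')
crop('t',t,310,170,450,290,5,'pics/t1.png')
crop('t',t,200,180,270,260,7,'pics/t2.png')
for n in ("scene","top"):
    for o in ("charger","guard","guard_bar","stay","stay_grip","pack","can","screwdriver","tray","dock_mouth"):
        for r in manip.cut_out(o,n)[:2]:
            m=r['pixels'];ys,xs=np.nonzero(m)
            print(n,o,round(r['confidence'],2),r['rect'],m.sum(),xs.mean().round(1),ys.mean().round(1))
E
```

```text
scene charger 0.67 [135.3, 197.2, 265.6, 320.2] 7294 207.0 249.9
scene guard 0.57 [139.3, 197.7, 255.7, 260.4] 3239 210.0 228.3
scene guard_bar 0.71 [139.8, 198.6, 258.6, 262.4] 3126 210.3 229.3
scene stay 0.62 [146.2, 257.2, 194.0, 318.1] 410 172.1 289.8
scene stay 0.5 [136.6, 196.9, 264.8, 317.4] 7193 208.1 249.8
scene stay_grip 0.56 [149.2, 252.7, 193.8, 317.8] 417 171.4 289.1
scene pack 0.54 [134.2, 195.2, 265.5, 317.8] 7052 208.1 249.7
scene can 0.76 [323.8, 227.0, 349.0, 268.2] 1022 335.9 248.8
scene screwdriver 0.55 [227.6, 172.9, 255.9, 209.8] 278 240.7 196.5
scene screwdriver 0.22 [328.8, 140.0, 382.5, 181.0] 1736 355.8 156.6
scene tray 0.57 [329.3, 136.4, 386.0, 179.2] 1719 355.6 156.9
scene dock_mouth 0.63 [290.7, 178.9, 345.8, 222.6] 1548 318.9 198.0
top charger 0.89 [324.0, 185.8, 427.5, 287.2] 4870 366.1 238.9
top charger 0.54 [214.5, 196.6, 256.2, 244.4] 1508 234.5 222.1
top guard 0.94 [323.8, 201.5, 421.1, 284.3] 3710 361.1 239.6
top guard_bar 0.75 [328.6, 200.5, 424.1, 283.5] 3841 360.8 240.0
top stay 0.97 [411.0, 186.0, 431.9, 265.9] 385 418.7 221.5
top stay 0.63 [325.9, 200.2, 420.6, 283.7] 3741 360.7 239.6
top stay_grip 0.93 [410.7, 182.8, 428.4, 263.8] 347 418.6 221.9
top can 0.74 [279.1, 146.2, 301.7, 174.9] 509 289.2 158.9
top can 0.48 [326.0, 203.7, 420.4, 285.3] 3874 361.2 240.2
top screwdriver 0.93 [264.5, 270.0, 294.9, 332.0] 392 282.0 290.3
top dock_mouth 0.85 [215.5, 197.1, 256.1, 247.3] 1576 234.8 221.7
```

View pics/s1.png

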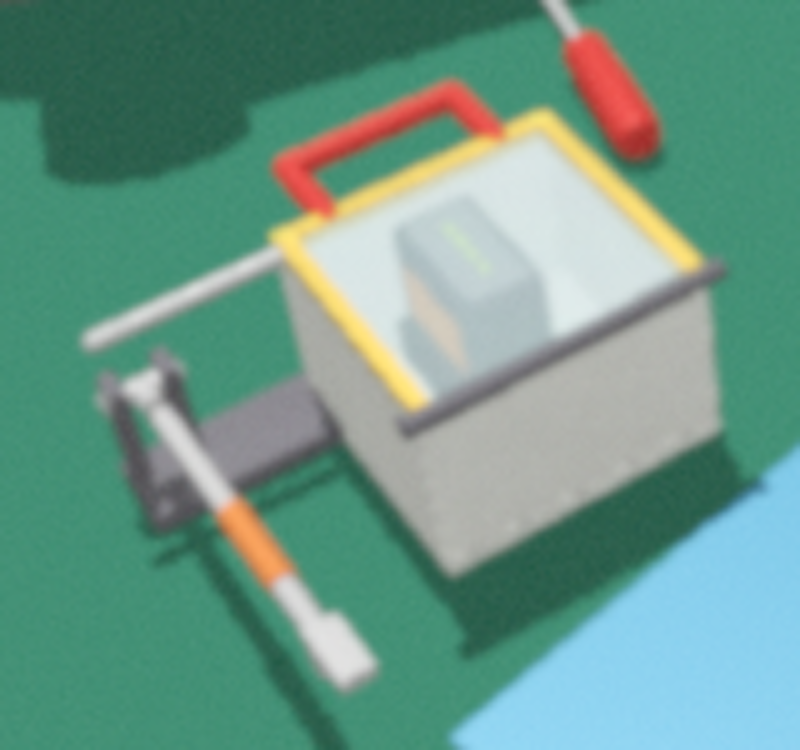

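View pics/t1.png

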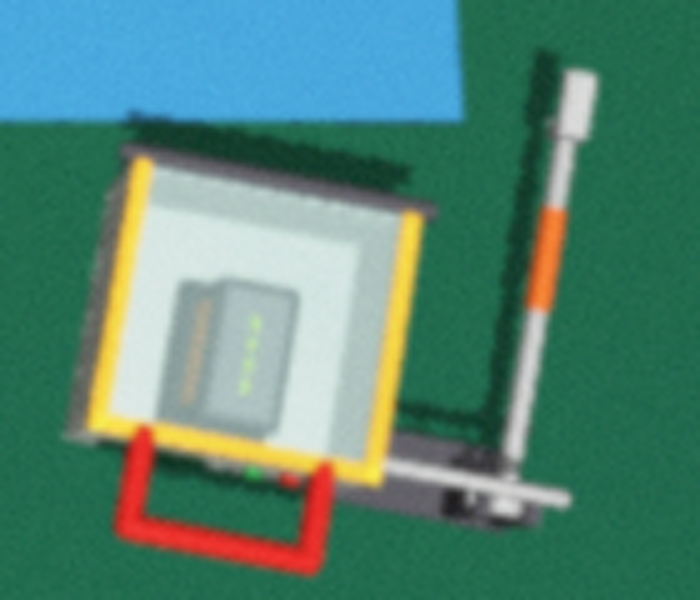

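View pics/t2.png

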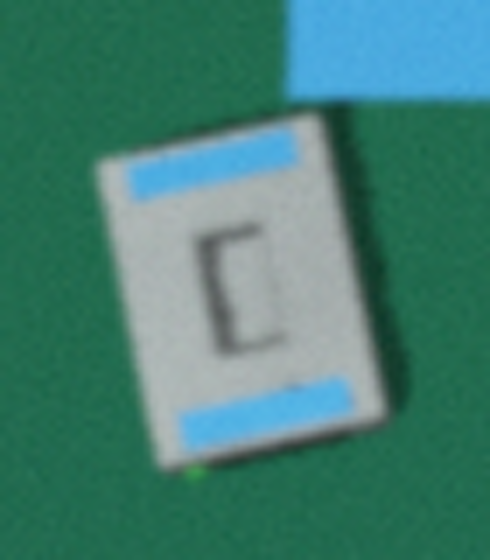

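```bash
cat > fit.py <<'E'
from h import *
from scipy.optimize import least_squares
T=lambda p,f,x0,y0:(np.array(p,float)+.5)/f-.5+[x0,y0]
def sl(s): 
    f=lambda r:[-60+r*np.cos(s),-140,54+r*np.sin(s)]
    return f
obs=[('top',[90,430],(-65,68,98)),('top',[383,487],(-65,-68,98)),('top',[128,530],(-105,42,94)),('top',[312,562],(-105,-42,94)),('top',[570,500],(-55,-158,94)),('top',[547,258],120),
('scene',[270,235],(-65,-68,98)),('scene',[548,108],(-65,68,98)),('scene',[86,342],(-55,-158,94)),('scene',[288,165],(-105,-42,94)),('scene',[455,88],(-105,42,94)),('scene',[257,545],120),('scene',[455,577],(65,-68,0))]
def pts(p):
    c,s=np.cos(p[2]),np.sin(p[2]); M=np.array([[c,-s,0],[s,c,0],[0,0,1]])
    out=[]
    for n,_,q in obs:
        q=np.array(sl(p[3])(q) if np.isscalar(q) else q)/1000
        out.append(M@q+[p[0],p[1],0])
    return out
def res(p):
    P=pts(p)
    return np.concatenate([proj(o[0],x)[0]-(T(o[1],5,310,170) if o[0]=='top' else T(o[1],5,120,180)) for o,x in zip(obs,P)])
r=least_squares(res,[0.4,-0.1,0,0],x_scale=[.1,.1,.1,.1])
print(r.x.round(4));print(r.fun.reshape(-1,2).round(2))
# dock
c=np.array([T(p,7,200,180) for p in [(97,160),(322,112),(388,418),(160,468)]])
w=onz('top',c,.04);print(w.round(4),w.mean(0)); 
print(np.linalg.norm(w-np.roll(w,-1,0),axis=1), np.arctan2(*(w[0]-w[3])[1::-1]),np.arctan2(*(w[1]-w[2])[1::-1]))
E
python3 fit.py
```

```text
[ 0.5384 -0.0962 -0.1937  0.0953]
[[-0.55 -0.57]
 [-0.64 -0.68]
 [-0.22 -0.9 ]
 [-0.78 -0.34]
 [ 0.03 -0.33]
 [-0.5  -0.05]
 [-0.11 -0.59]
 [-0.92 -0.29]
 [-0.58  0.38]
 [-0.57  0.24]
 [-0.85  0.86]
 [ 0.12 -0.23]
 [-0.92 -1.  ]]
[[0.6196 0.2538 0.04  ]
 [0.637  0.1746 0.04  ]
 [0.5288 0.1501 0.04  ]
 [0.5112 0.2288 0.04  ]] [0.57416871 0.20183337 0.04      ]
[0.08108677 0.11092053 0.0807049  0.11122664] 0.2268540765117316 0.22343646816302895
```

```bash
cat >> h.py <<'E'
CH=np.array([0.5384,-0.0962]); YAW=-0.1937
def C2W(p):
    c,s=np.cos(YAW),np.sin(YAW); p=np.array(p)/1000
    return np.array([CH[0]+c*p[0]-s*p[1],CH[1]+s*p[0]+c*p[1],p[2]])
def rotC(yjaw_deg,lean_deg=0,yaw=None):
    """tool down; tool y heading = yaw+yjaw; lean about C y: hand leans towards robot (tool z forward)"""
    yw=YAW if yaw is None else yaw
    base=R.from_euler('z',yw)*R.from_euler('y',-lean_deg,degrees=True)
    h=np.deg2rad(yjaw_deg)
    y=np.array([np.cos(h),np.sin(h),0]); z=np.array([0,0,-1]); x=np.cross(y,z)
    return base*R.from_matrix(np.c_[x,y,z])
def goal(grasp,Rt,back=0.0187,cur=None):
    s=manip.state(); p=s['tool_pos'];Rc=Rq(s['tool_rot'])
    if back: pass
    tcp=np.array(grasp)+Rt.apply([0,0,back])
    rv=np.rad2deg((Rc.inv()*Rt).as_rotvec())
    print('t',round(s['time'],2),'tcp',p.round(4),'F',s['contact_force'].round(1),'jaw',round(s['gripper_width'],3))
    print(' rotvec',rv.round(2),'n',round(np.linalg.norm(rv)/7.16,1),' shift(after rot)',(Rt.inv().apply(tcp-p)).round(4),' shift(cur axes)',(Rc.inv().apply(tcp-p)).round(4),'world',(tcp-p).round(4))
def bar(th,r=170,y=0): return C2W([65-r*np.cos(th),y,94+r*np.sin(th)])
def stayp(a,r=120): return C2W([-60+r*np.cos(a),-140,54+r*np.sin(a)])
E
python3 - <<'E'
from h import *
print(bar(0),bar(1.95),bar(1.4),stayp(.095),stayp(.987))
g=bar(0)+[0,0,.09]
goal(g,rotC(0));
E
```

```text
[ 0.43536363 -0.07598844  0.094     ] [ 0.66393827 -0.12082552  0.25192315] [ 0.57383037 -0.10315     0.26152645] [ 0.56979821 -0.24502713  0.06538286] [ 0.51747982 -0.23476438  0.15412514]
t 1.1 tcp [0.234  0.5795 0.2013] F [ 0.2  0.3 -0.3] jaw 0.996
 rotvec [-0.    0.   79.11] n 11.0  shift(after rot) [-0.6045  0.3238  0.036 ]  shift(cur axes) [-0.4322 -0.5324  0.036 ] world [ 0.2013 -0.6555 -0.036 ]
```

```bash
python3 -m creep '[[0,0,7.16,0,0,0,0.42],[0,0,7.16,0,0,0,0.42],[0,0,7.16,0,0,0,0.42],[0,0,7.16,0,0,0,0.42],[0,0,7.16,0,0,0,0.42],[0,0,7.16,0,0,0,0.42],[0,0,7.16,0,0,0,0.42],[0,0,7.16,0,0,0,0.42],[0,0,7.16,0,0,0,0.42],[0,0,7.16,0,0,0,0.42],[0,0,7.16,0,0,0,0.42],[0,0,0.35,0,0,0,0.42]]'
python3 -m creep '[[0,0,0,-0.033,0.018,0,0.42],[0,0,0,-0.033,0.018,0,0.42],[0,0,0,-0.033,0.018,0,0.42],[0,0,0,-0.033,0.018,0,0.42],[0,0,0,-0.033,0.018,0,0.42],[0,0,0,-0.033,0.018,0,0.42],[0,0,0,-0.033,0.018,0,0.42],[0,0,0,-0.033,0.018,0,0.42],[0,0,0,-0.033,0.018,0,0.42],[0,0,0,-0.033,0.018,0,0.42],[0,0,0,-0.033,0.018,0,0.42],[0,0,0,-0.033,0.018,0,0.42],[0,0,0,-0.033,0.018,0,0.42],[0,0,0,-0.033,0.018,0,0.42],[0,0,0,-0.033,0.018,0,0.42],[0,0,0,-0.033,0.018,0,0.42],[0,0,0,-0.033,0.018,0,0.42],[0,0,0,-0.033,0.018,0,0.42],[0,0,0,-0.01,0,0.03,0.42]]'
python3 - <<'E'
from h import *
goal(bar(0)+[0,0,.05],rotC(0)); print(manip.state()['joint_pos'].round(2))
E
```

```text
time: 2.1
tool_pos: [0.234, 0.5795, 0.2013]
tool_rot: [-0.0, 0.773, 0.635, -0.0]
contact_force: [-0.0, 0.3, 0.2]
gripper_width: 0.418
time: 3.68
tool_pos: [0.4407, -0.0812, 0.1778]
tool_rot: [0.006, 0.773, 0.635, 0.003]
contact_force: [0.5, 0.7, 1.0]
gripper_width: 0.422
t 3.68 tcp [ 0.4407 -0.0812  0.1778] F [0.5 0.7 1. ] jaw 0.422
 rotvec [ 0.76  0.2  -0.06] n 0.1  shift(after rot) [ 0.0041 -0.0062  0.0525]  shift(cur axes) [ 0.0043 -0.0069  0.0524] world [-0.0053  0.0052 -0.0525]
[-0.35 -0.39  2.04 -0.    1.48 -0.15]
```

```bash
python3 -m creep '[[0,0,0,0,0,0,0.42],[0,0,0,0,0,0,0.42]]'
python3 - <<'E'
from h import *
goal(bar(0)+[0,0,.04],rotC(0)); 
s=manip.grab_frame('scene');t=manip.grab_frame('top')
crop('s',s,120,120,280,280,4,'pics/s2.png')
crop('t',t,310,170,450,310,4,'pics/t2b.png')
E
```

```text
time: 3.85
tool_pos: [0.4344, -0.0755, 0.1697]
tool_rot: [-0.002, 0.772, 0.636, -0.001]
contact_force: [-0.0, 0.4, 0.2]
gripper_width: 0.422
t 3.85 tcp [ 0.4344 -0.0755  0.1697] F [-0.   0.4  0.2] jaw 0.422
 rotvec [-0.23 -0.06  0.01] n 0.0  shift(after rot) [-0.0003  0.001   0.0544]  shift(cur axes) [-0.0003  0.0013  0.0544] world [ 0.001  -0.0005 -0.0544]
```

View pics/s2.png

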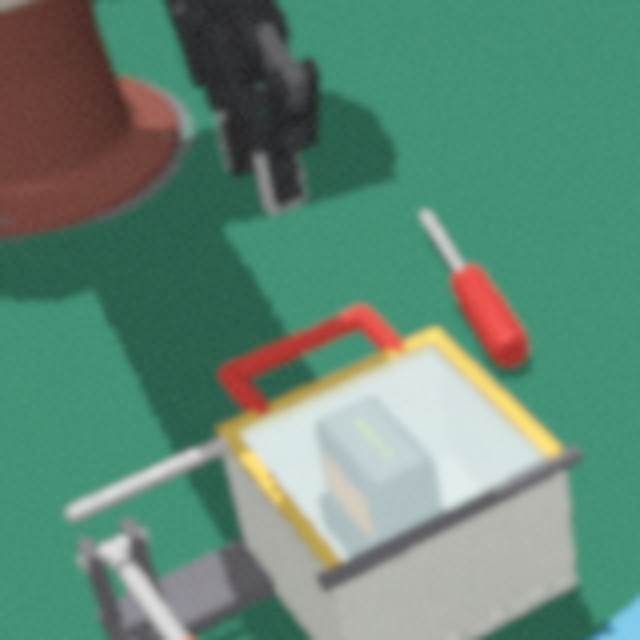

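View pics/t2b.png

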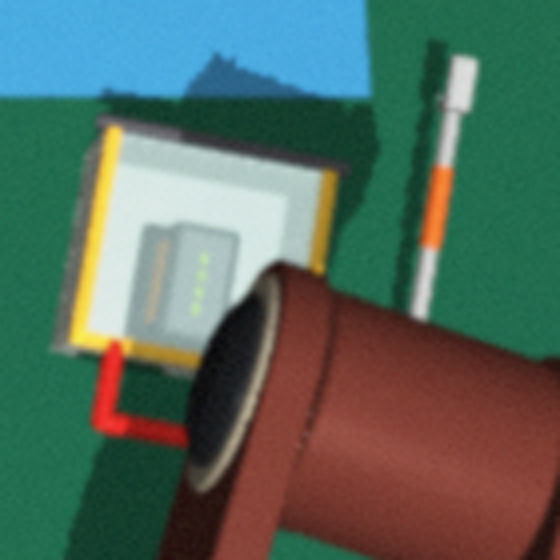

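```bash
python3 -m creep '[[0,0,0,0,0.001,0.02,0.42],[0,0,0,0,0,0.03,0.42],[0,0,0,0,0,0.024,0.42],[0,0,0,0,0,0.015,0.42],[0,0,0,0,0,0.005,0.42],[0,0,0,0,0,0,0.42],[0,0,0,0,0,0,0.42]]'
python3 - <<'E'
from h import *
goal(bar(0),rotC(0)); 
s=manip.grab_frame('scene')
crop('s',s,140,140,280,280,5,'pics/s3.png')
E
```

```text
time: 4.53
tool_pos: [0.4378, -0.0754, 0.079]
tool_rot: [0.001, 0.772, 0.636, 0.001]
contact_force: [0.0, 0.3, -0.1]
gripper_width: 0.419
t 4.53 tcp [ 0.4378 -0.0754  0.079 ] F [ 0.   0.3 -0.1] jaw 0.419
 rotvec [0.14 0.02 0.09] n 0.0  shift(after rot) [-0.001  -0.0023  0.0037]  shift(cur axes) [-0.001  -0.0023  0.0037] world [-0.0024 -0.0005 -0.0037]
```

View pics/s3.png

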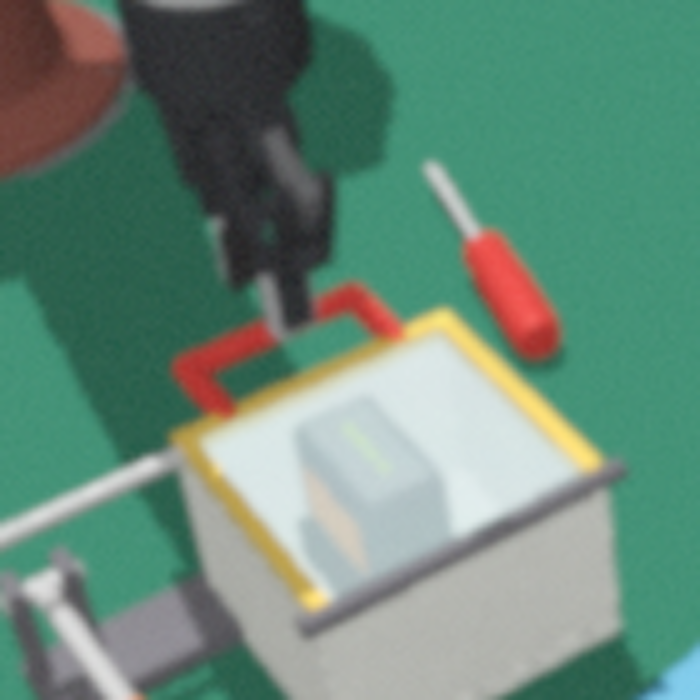

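```bash
python3 -m creep '[[0,0,0,-0.001,-0.002,0.003,0.42],[0,0,0,0,0,0,0],[0,0,0,0,0,0,0],[0,0,0,0,0,0,0],[0,0,0,0,0,0,0],[0,0,0,0,0,0,0]]'
python3 - <<'E'
from h import *
goal(bar(0),rotC(0)); 
for i in range(1,14):
    th=i*.15; d=bar(th)-bar(th-.15); print(round(th,2),rotC(0).inv().apply(d).round(4))
E
```

```text
time: 5.08
tool_pos: [0.4346, -0.0765, 0.0745]
tool_rot: [0.0, 0.772, 0.635, 0.0]
contact_force: [-0.8, -0.3, 0.4]
gripper_width: -0.002
t 5.08 tcp [ 0.4346 -0.0765  0.0745] F [-0.8 -0.3  0.4] jaw -0.002
 rotvec [ 0.02  0.   -0.01] n 0.0  shift(after rot) [ 0.0006  0.0007 -0.0008]  shift(cur axes) [ 0.0006  0.0007 -0.0008] world [0.0008 0.0005 0.0008]
0.15 [ 0.      0.0019 -0.0254]
0.3 [-0.      0.0057 -0.0248]
0.45 [-0.      0.0093 -0.0237]
0.6 [-0.      0.0128 -0.022 ]
0.75 [ 0.      0.0159 -0.0199]
0.9 [-0.      0.0187 -0.0173]
1.05 [-0.      0.0211 -0.0143]
1.2 [ 0.     0.023 -0.011]
1.35 [ 0.      0.0244 -0.0074]
1.5 [-0.      0.0252 -0.0037]
1.65 [-0.      0.0255  0.0001]
1.8 [-0.      0.0252  0.0039]
1.95 [0.     0.0243 0.0076]
```

Run:
```python
from h import *
s=manip.grab_frame('scene')
crop('s',s,170,170,250,250,9,'pics/s4.png')
t=manip.grab_frame('top')
crop('s',t,310,200,420,300,7,'pics/t4.png')
print(proj('scene',[manip.state()['tool_pos'],bar(0)]))
```

```text
[[194.43974943 211.87361764]
 [193.45915593 205.30666782]]
```

View pics/s4.png

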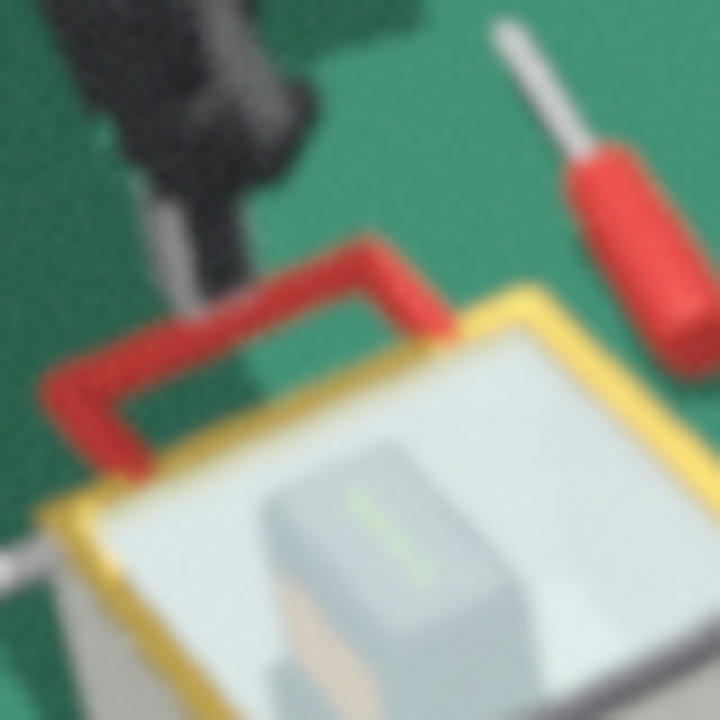

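View pics/t4.png

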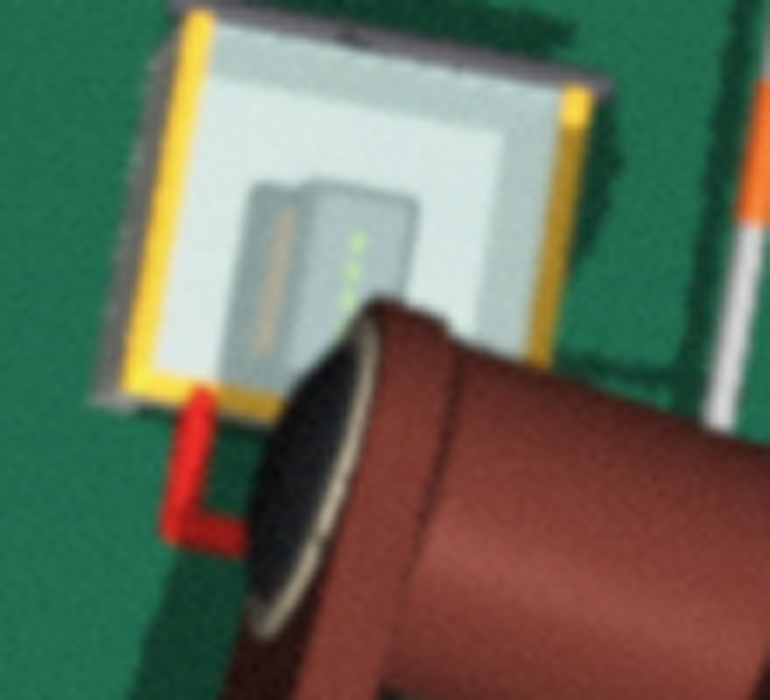

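Run:
```python
from h import *
Rt=rotC(0)
p=np.array([0.4344,-0.0755,0.1697])
for j in (0,.018,.032):
  for sgn in (1,-1):
    for dz in (0,.01): print(j*sgn,dz,proj('scene',p+Rt.apply([0,j*sgn,-dz])))
print(proj('top',manip.state()['tool_pos']+[0,0,.1]))
import numpy as np
s=manip.state();print(s['tool_pos'],s['joint_pos'])
```

```text
0 0 [[187.89629467 177.81240768]]
0 0.01 [[187.13997886 174.01164161]]
0 0 [[187.89629467 177.81240768]]
0 0.01 [[187.13997886 174.01164161]]
0.018 0 [[191.73824371 181.72786606]]
0.018 0.01 [[190.99607835 177.9040778 ]]
-0.018 0 [[184.15396089 173.99579892]]
-0.018 0.01 [[183.38468506 170.21843529]]
0.032 0 [[194.79755829 184.8437434 ]]
0.032 0.01 [[194.06727258 181.00234716]]
-0.032 0 [[181.30994437 171.09355943]]
-0.032 0.01 [[180.53136371 167.33462771]]
[[360.71133251 278.84356878]]
[ 0.43451831 -0.07638035  0.0743468 ] [-3.43014699e-01 -2.95260710e-01  2.14888002e+00  3.27200704e-05
  1.28794325e+00 -1.49175203e-01]
```

```bash
python3 -m creep '[[0,0,0,0,0,-0.03,0],[0,0,0,0,0,-0.03,0],[0,0,0,0,0,0,0],[0,0,0,0,0,0,0]]'
python3 - <<'E'
from h import *
s=manip.grab_frame('scene')
p=manip.state()['tool_pos'];Rt=rotC(0)
im=cv2.resize(s[110:250,130:270],None,fx=5,fy=5,interpolation=cv2.INTER_CUBIC)
for dz in (0,.019,.054): 
    q=(proj('scene',p+Rt.apply([0,0,-dz]))[0]-[130,110]+.5)*5
    print(q); cv2.circle(im,tuple(q.astype(int)),3,(0,255,255),-1)
cv2.imwrite('pics/s5.png',im)
E
```

```text
time: 5.52
tool_pos: [0.4361, -0.0769, 0.1367]
tool_rot: [0.002, 0.772, 0.635, 0.001]
contact_force: [-0.4, 0.5, -0.8]
gripper_width: -0.0
[303.77644533 407.45157727]
[296.80491254 372.74781463]
[283.57810591 306.50292739]
```

View pics/s5.png

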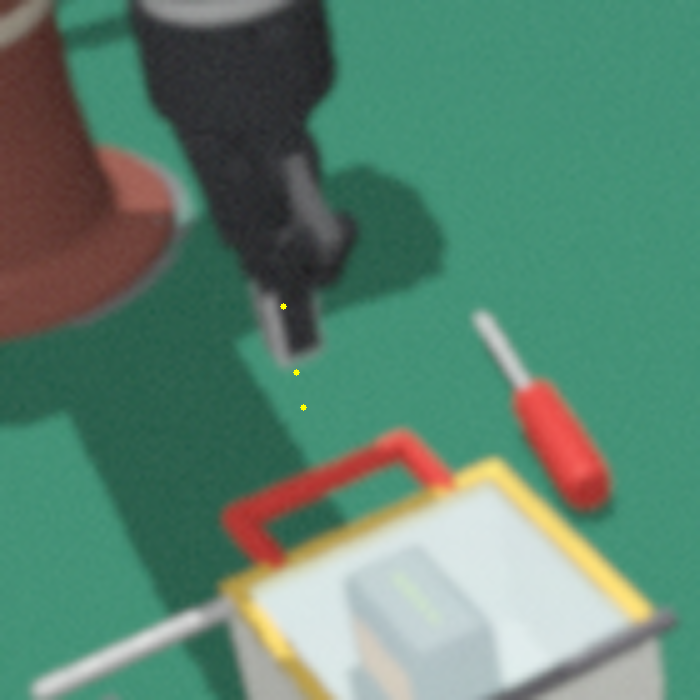

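Run:
```python
from h import *
print(proj('scene',[0,0,0]),proj('scene',[[.1,0,0],[-.1,0,0],[0,.1,0],[0,-.1,0]]))
print(proj('top',[[0,0,0],[.1,0,0],[.2337,.579,.2]]))
s=cv2.imread('pics/scene0.png'); crop('s',s,60,60,200,200,5,'pics/s6.png')
t=cv2.imread('pics/top0.png'); crop('s',t,0,300,140,420,5,'pics/t6.png')
```

```text
[[129.05032932 157.53726892]] [[147.28566024 169.6128547 ]
 [112.45918587 146.51712787]
 [156.07422249 143.99502442]
 [100.11638434 172.21678031]]
[[316.82927284 458.35470923]
 [316.7590096  416.98810772]
 [ 38.12074524 375.37878849]]
```

View pics/s6.png

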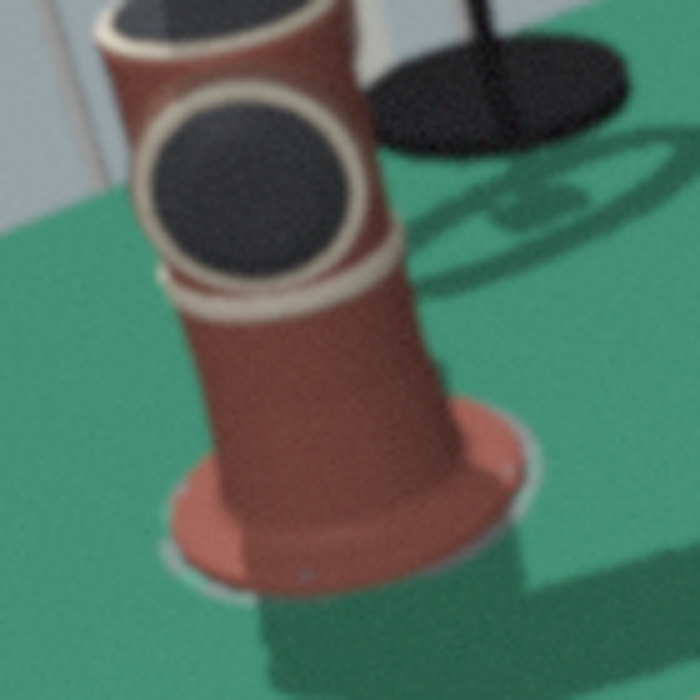

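View pics/t6.png

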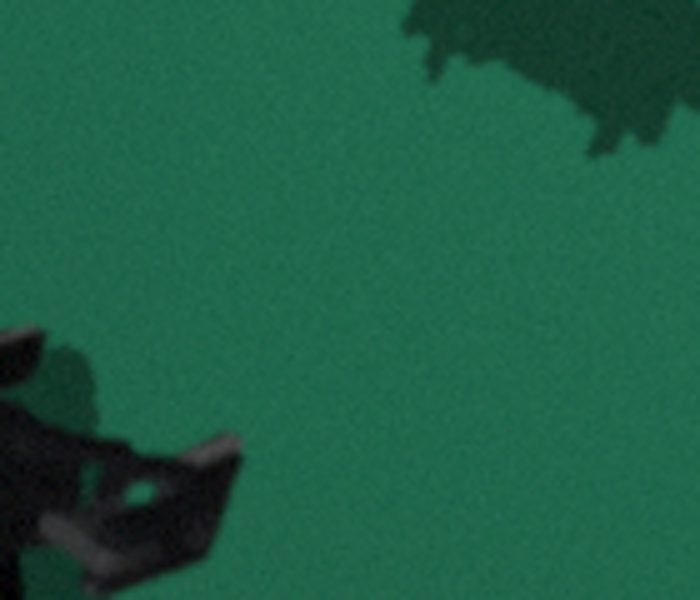

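Run:
```python
from h import *
s=manip.grab_frame('scene')
st=manip.state();p=st['tool_pos'];Rt=Rq(st['tool_rot']);print(p,st['time'])
base=cv2.resize(s[150:200,165:215],None,fx=8,fy=8,interpolation=cv2.INTER_CUBIC)
ims=[]
for dz in (.02,.027,):
    im=base.copy()
    b=[Rt.apply([x,y,-dz])+p for x,y in((.011,.0145),(.011,-.0145),(-.011,-.0145),(-.011,.0145))]
    q=(proj('scene',np.array(b))-[165,150]+.5)*8
    cv2.polylines(im,[q.astype(int)],True,(0,255,255),1); ims.append(im)
cv2.imwrite('pics/s7.png',np.hstack(ims))
```

```text
[ 0.43410389 -0.07623244  0.13362337] 5.6167
```

View pics/s7.png

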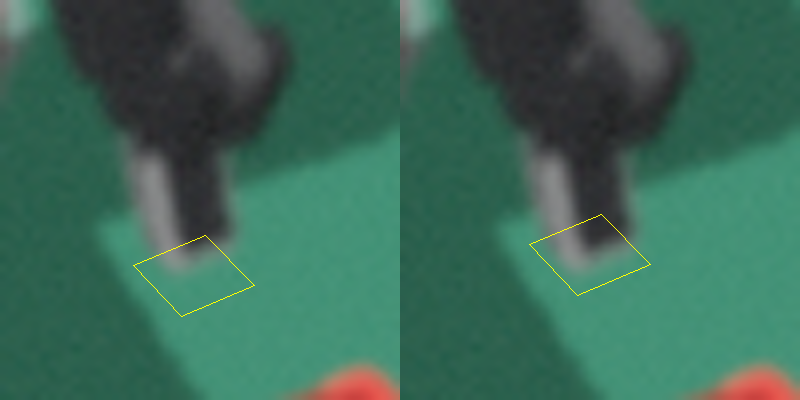

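```bash
python3 -m creep '[[0,0,0,0,0,0,0.42],[0,0,0,0,0,0,0.42],[0,0,0,0,0,0.02,0.42],[0,0,0,0,0,0.025,0.42],[0,0,0,0,0,0.025,0.42],[0,0,0,0,0,0.017,0.42],[0,0,0,0,0,0,0.42],[0,0,0,0,0,0,0.42]]'
python3 - <<'E'
from h import *
goal(bar(0),rotC(0)); 
s=manip.grab_frame('scene')
crop('s',s,160,160,240,240,9,'pics/s8.png')
E
```

```text
time: 6.28
tool_pos: [0.4331, -0.0759, 0.0458]
tool_rot: [-0.002, 0.772, 0.635, -0.001]
contact_force: [0.9, 0.7, 0.5]
gripper_width: 0.42
t 6.28 tcp [ 0.4331 -0.0759  0.0458] F [0.9 0.7 0.5] jaw 0.42
 rotvec [-0.22 -0.03 -0.  ] n 0.0  shift(after rot) [ 0.0003  0.0023 -0.0295]  shift(cur axes) [ 0.0003  0.0022 -0.0295] world [ 0.0023 -0.0001  0.0295]
```

View pics/s8.png

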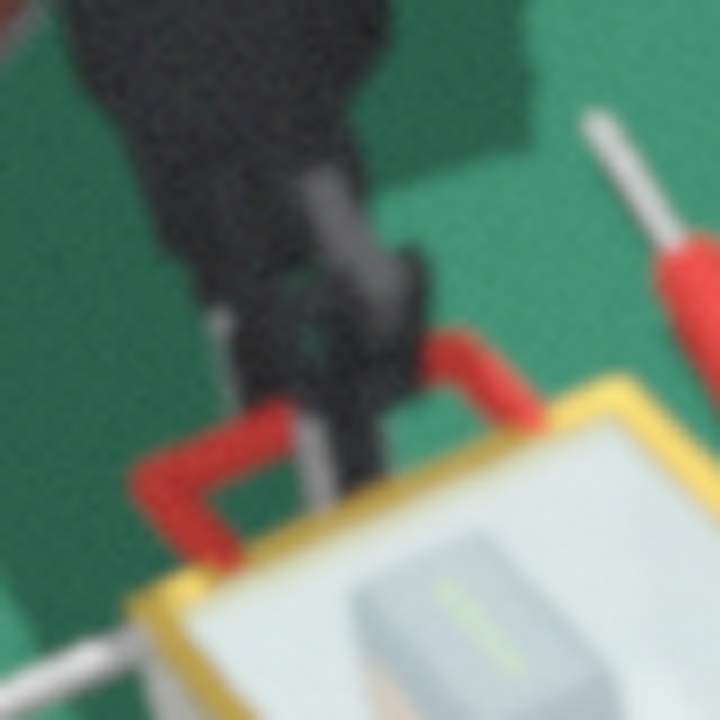

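```bash
python3 -m creep '[[0,0,0,0,0.002,0,0],[0,0,0,0,0,0,0],[0,0,0,0,0,0,0],[0,0,0,0,0,0,0],[0,0,0,0,0,0,0]]'
python3 - <<'E'
from h import *
goal(bar(0),rotC(0)); 
s=manip.grab_frame('scene')
crop('s',s,160,160,240,240,9,'pics/s9.png')
E
```

```text
time: 6.75
tool_pos: [0.4343, -0.0765, 0.0487]
tool_rot: [-0.002, 0.772, 0.636, -0.002]
contact_force: [-13.0, 1.6, 11.1]
gripper_width: 0.118
t 6.75 tcp [ 0.4343 -0.0765  0.0487] F [-13.    1.6  11.1] jaw 0.118
 rotvec [-0.38  0.03  0.02] n 0.1  shift(after rot) [ 0.0007  0.0009 -0.0266]  shift(cur axes) [ 0.0007  0.0007 -0.0266] world [0.001  0.0005 0.0266]
```

View pics/s9.png

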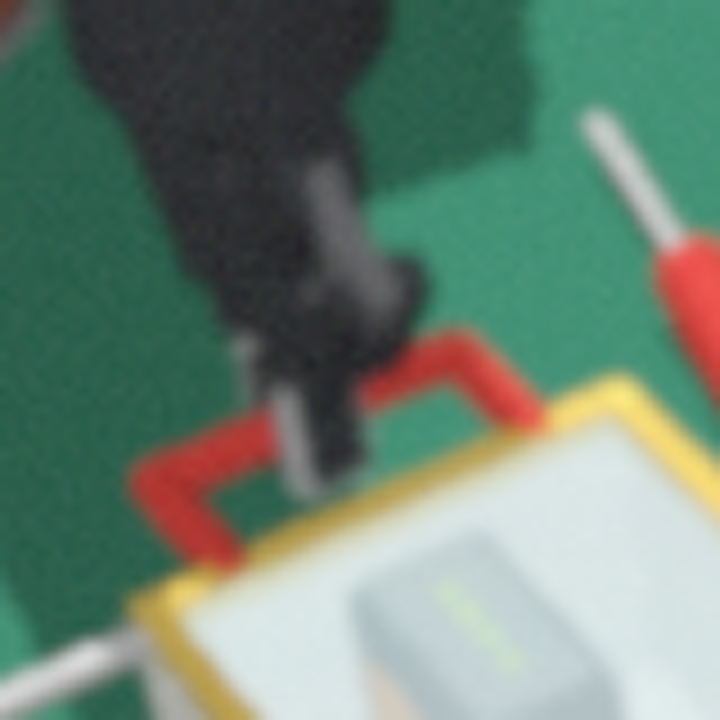

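```bash
python3 -m creep '[[0,0,0,0,-0.001,-0.006,0],[0,0,0,0,0.001,-0.011,0],[0,0,0,0,0.0025,-0.0168,0],[0,0,0,0,0.0042,-0.0165,0],[0,0,0,0,0.0058,-0.016,0],[0,0,0,0,0.0074,-0.0153,0],[0,0,0,0,0,0,0],[0,0,0,0,0,0,0]]'
python3 - <<'E'
from h import *
goal(bar(.5),rotC(0),back=.0455); 
s=manip.grab_frame('scene')
crop('s',s,130,120,270,260,5,'pics/s10.png')
E
```

```text
time: 7.47
tool_pos: [0.4535, -0.0803, 0.1307]
tool_rot: [-0.003, 0.772, 0.636, -0.003]
contact_force: [-13.0, 1.6, 3.5]
gripper_width: 0.113
t 7.47 tcp [ 0.4535 -0.0803  0.1307] F [-13.    1.6   3.5] jaw 0.113
 rotvec [-0.42  0.05  0.01] n 0.1  shift(after rot) [0.0008 0.0021 0.0007]  shift(cur axes) [0.0008 0.0021 0.0007] world [ 0.0022  0.0003 -0.0007]
```

View pics/s10.png

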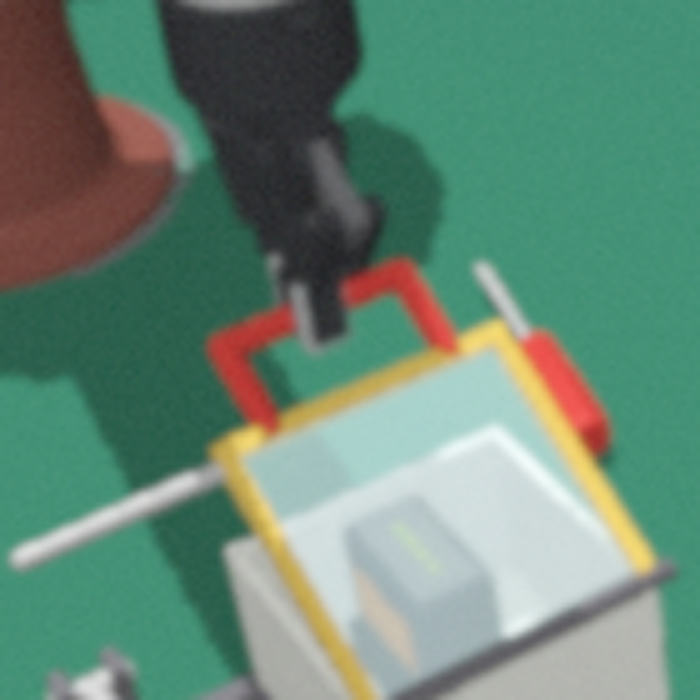

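```bash
python3 -m creep '[[0,0,0,0,0.0079,-0.0145,0],[0,0,0,0,0.0093,-0.0135,0],[0,0,0,0,0.0116,-0.0124,0],[0,0,0,0,0.0128,-0.0112,0],[0,0,0,0,0.0138,-0.0099,0],[0,0,0,0,0.0147,-0.0085,0],[0,0,0,0,0.0155,-0.0069,0],[0,0,0,0,0,0,0]]'
python3 - <<'E'
from h import *
goal(bar(1.2),rotC(0),back=.0455);
E
```

```text
time: 8.18
tool_pos: [0.5431, -0.0984, 0.2123]
tool_rot: [0.003, 0.772, 0.635, 0.001]
contact_force: [-6.1, -0.3, 12.5]
gripper_width: 0.112
t 8.18 tcp [ 0.5431 -0.0984  0.2123] F [-6.1 -0.3 12.5] jaw 0.112
 rotvec [ 0.38  0.1  -0.01] n 0.1  shift(after rot) [ 0.0012 -0.0016  0.0054]  shift(cur axes) [ 0.0013 -0.0017  0.0054] world [-0.0014  0.0015 -0.0054]
```

```bash
python3 -m creep '[[0,0,0,0,0.0155,-0.007,0],[0,0,0,0,0.0166,-0.0047,0],[0,0,0,0,0.0169,-0.003,0],[0,0,0,0,0.017,-0.0004,0],[0,0,0,0,0.0169,0.0013,0],[0,0,0,0,0,0,0]]'
python3 - <<'E'
from h import *
goal(bar(1.7),rotC(0),back=.0455); 
s=manip.grab_frame('scene')
crop('s',s,130,120,290,270,5,'pics/s11.png')
E
```

```text
time: 8.68
tool_pos: [0.6256, -0.1149, 0.2236]
tool_rot: [0.004, 0.772, 0.635, 0.002]
contact_force: [2.3, -2.5, 4.9]
gripper_width: 0.111
t 8.68 tcp [ 0.6256 -0.1149  0.2236] F [ 2.3 -2.5  4.9] jaw 0.111
 rotvec [ 0.53  0.1  -0.05] n 0.1  shift(after rot) [ 0.0015 -0.0022  0.0065]  shift(cur axes) [ 0.0015 -0.0023  0.0065] world [-0.0019  0.0019 -0.0065]
```

View pics/s11.png

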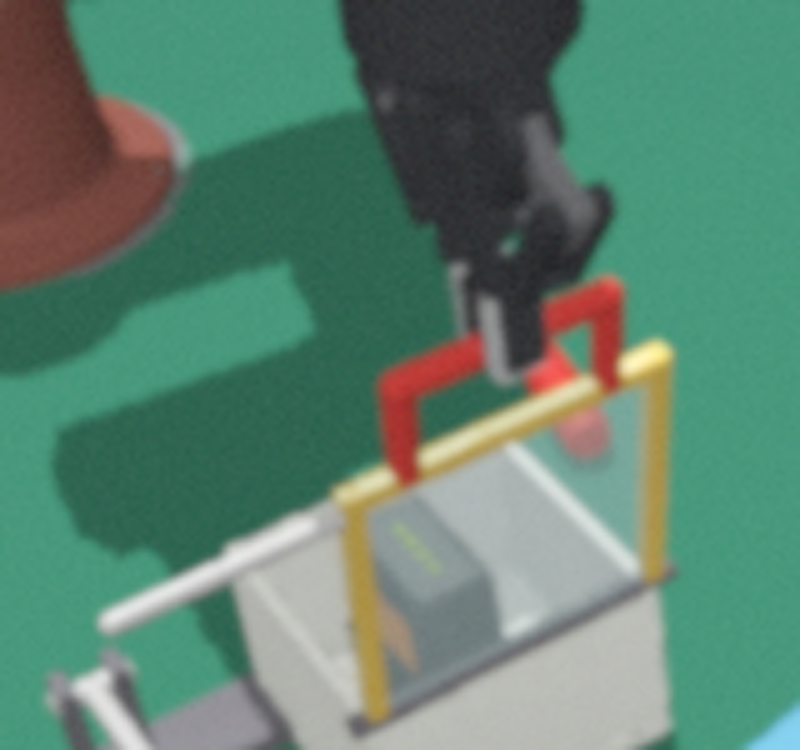

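```bash
python3 -m creep '[[0,0,0,0,0.0167,0.003,0],[0,0,0,0,0.012,0.0035,0],[0,0,0,0,0.008,0.003,0],[0,0,0,0,0.004,0.0015,0],[0,0,0,0,0,0,0],[0,0,0,0,0,0,0]]'
python3 - <<'E'
from h import *
goal(bar(1.95),rotC(0),back=.0455); 
s=manip.grab_frame('scene')
crop('s',s,130,120,290,270,5,'pics/s12.png')
E
```

```text
time: 9.23
tool_pos: [0.6629, -0.1223, 0.2124]
tool_rot: [0.003, 0.772, 0.635, 0.001]
contact_force: [2.1, -4.6, 6.4]
gripper_width: 0.112
t 9.23 tcp [ 0.6629 -0.1223  0.2124] F [ 2.1 -4.6  6.4] jaw 0.112
 rotvec [ 0.36  0.13 -0.04] n 0.1  shift(after rot) [0.0017 0.0007 0.0059]  shift(cur axes) [0.0017 0.0007 0.0059] world [ 0.0011  0.0015 -0.0059]
```

View pics/s12.png

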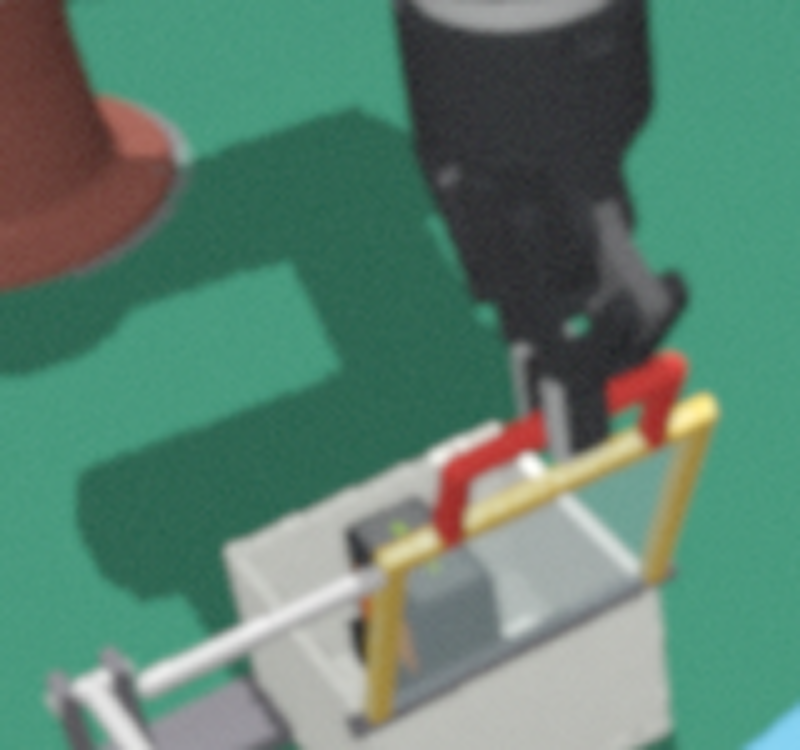

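Run:
```python
from h import *
for th in (1.8,1.85,1.9,1.95,2.0):
    print(th,((proj('scene',np.array([bar(th,y=-42),bar(th,y=42),bar(th,120,-158)]))-[130,120]+.5)*5).round().tolist())
```

```text
1.8 [[420.0, 410.0], [630.0, 316.0], [116.0, 647.0]]
1.85 [[433.0, 428.0], [644.0, 332.0], [124.0, 660.0]]
1.9 [[446.0, 446.0], [657.0, 349.0], [132.0, 674.0]]
1.95 [[460.0, 465.0], [671.0, 367.0], [141.0, 688.0]]
2.0 [[473.0, 485.0], [684.0, 386.0], [149.0, 703.0]]
```

```bash
python3 -m creep '[[0,0,0,0,0,0,0.42],[0,0,0,0,0,0,0.42],[0,0,0,0,0,0,0.42],[0,0,0,0,0,-0.01,0.42],[0,0,0,0,0,-0.03,0.42],[0,0,0,0,0,-0.035,0.42],[0,0,0,0,-0.02,-0.03,0.42],[0,0,0,0,-0.035,0,0.6],[0,0,0,0,-0.04,0,0.6],[0,0,0,0,-0.035,0,0.6],[0,0,0,0,0,0,0.6]]'
python3 - <<'E'
from h import *
print(manip.state()['joint_pos'].round(2))
for j in (90,-90):
    goal(C2W([59-80,-140,65+115]),rotC(j,35),back=.043); 
s=manip.grab_frame('scene')
crop('s',s,130,120,290,270,5,'pics/s13.png')
E
```

```text
time: 10.2
tool_pos: [0.5289, -0.094, 0.3137]
tool_rot: [-0.001, 0.772, 0.636, -0.001]
contact_force: [1.2, 1.0, -0.2]
gripper_width: 0.598
[-0.31 -0.2   1.67  0.    1.68 -0.12]
t 10.2 tcp [ 0.5289 -0.094   0.3137] F [ 1.2  1.  -0.2] jaw 0.598
 rotvec [-27.48 -27.54 -86.89] n 13.3  shift(after rot) [ 0.0859 -0.1403  0.1461]  shift(cur axes) [-0.1404  0.0137  0.1689] world [-0.0139 -0.1403 -0.169 ]
t 10.2 tcp [ 0.5289 -0.094   0.3137] F [ 1.2  1.  -0.2] jaw 0.598
 rotvec [-27.54  27.48  86.94] n 13.3  shift(after rot) [-0.0859  0.1403  0.1461]  shift(cur axes) [-0.1404  0.0137  0.1689] world [-0.0139 -0.1403 -0.169 ]
```

View pics/s13.png

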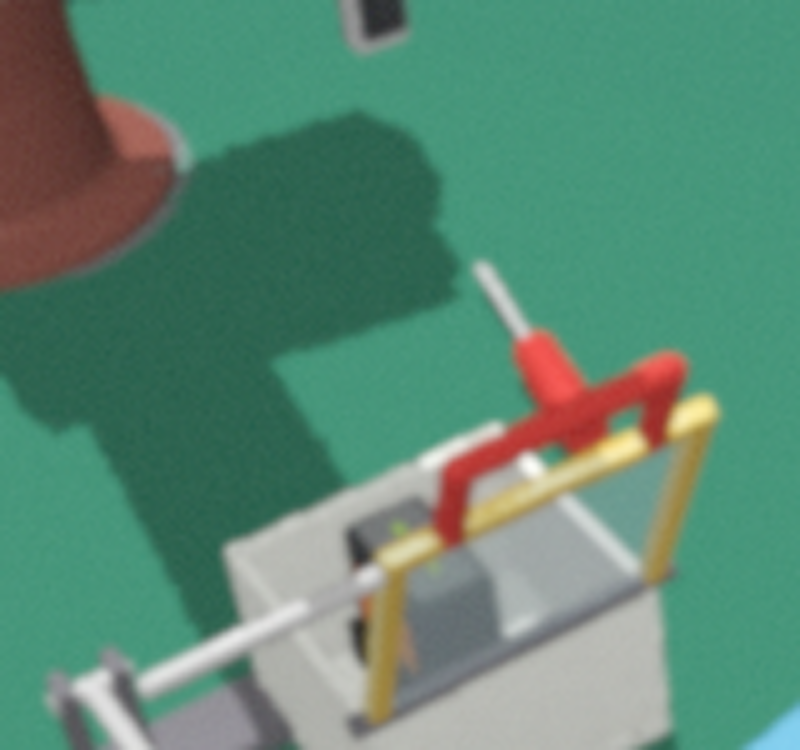

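```bash
python3 -m creep '[[-1.963,-1.967,-6.206,0,0,0,0.6],[-1.963,-1.967,-6.206,0,0,0,0.6],[-1.963,-1.967,-6.206,0,0,0,0.6],[-1.963,-1.967,-6.206,0,0,0,0.6],[-1.963,-1.967,-6.206,0,0,0,0.6],[-1.963,-1.967,-6.206,0,0,0,0.6],[-1.963,-1.967,-6.206,0,0,0,0.6],[-1.963,-1.967,-6.206,0,0,0,0.6],[-1.963,-1.967,-6.206,0,0,0,0.6],[-1.963,-1.967,-6.206,0,0,0,0.6],[-1.963,-1.967,-6.206,0,0,0,0.6],[-1.963,-1.967,-6.206,0,0,0,0.6],[-1.963,-1.967,-6.206,0,0,0,0.6],[-1.963,-1.967,-6.206,0,0,0,0.6],[0,0,0,0,0,0,0.6],[0,0,0,0,0,0,0.6]]'
python3 - <<'E'
from h import *
print(manip.state()['joint_pos'].round(2))
goal(C2W([59-80,-140,65+115]),rotC(90,35),back=.043);
E
```

```text
time: 11.58
tool_pos: [0.5338, -0.0963, 0.314]
tool_rot: [0.3, 0.095, 0.949, -0.029]
contact_force: [0.5, 0.5, 0.4]
gripper_width: 0.603
[-0.37 -0.66  2.09  0.11  1.11 -1.77]
t 11.58 tcp [ 0.5338 -0.0963  0.314 ] F [0.5 0.5 0.4] jaw 0.603
 rotvec [-0.1   0.1  -0.25] n 0.0  shift(after rot) [ 0.0904 -0.139   0.1433]  shift(cur axes) [ 0.09   -0.1391  0.1434] world [-0.0187 -0.138  -0.1693]
```

```bash
python3 -m creep '[[0,0,0,0.011,-0.0174,0.018,0.6],[0,0,0,0.011,-0.0174,0.018,0.6],[0,0,0,0.011,-0.0174,0.018,0.6],[0,0,0,0.011,-0.0174,0.018,0.6],[0,0,0,0.011,-0.0174,0.018,0.6],[0,0,0,0.011,-0.0174,0.018,0.6],[0,0,0,0.011,-0.0174,0.018,0.6],[0,0,0,0.011,-0.0174,0.018,0.6],[0,0,0,0,0,0,0.6],[0,0,0,0,0,0,0.6]]'
python3 - <<'E'
from h import *
print(manip.state()['joint_pos'].round(2))
goal(stayp(.095),rotC(90,35),back=.043); 
for n in ('scene','top'):
    s=manip.grab_frame(n); 
    if n=='scene': crop('s',s,110,180,270,320,5,'pics/s14.png')
    else: crop('s',s,330,160,470,290,5,'pics/t14.png')
E
```

```text
time: 12.42
tool_pos: [0.5173, -0.2345, 0.1439]
tool_rot: [0.299, 0.094, 0.949, -0.028]
contact_force: [0.6, -0.5, 0.1]
gripper_width: 0.597
[-0.72 -0.45  2.23  0.39  0.85 -2.27]
t 12.42 tcp [ 0.5173 -0.2345  0.1439] F [ 0.6 -0.5  0.1] jaw 0.597
 rotvec [ 0.02 -0.07 -0.23] n 0.0  shift(after rot) [ 0.0012 -0.0002  0.138 ]  shift(cur axes) [ 0.001  -0.0003  0.138 ] world [ 0.0767 -0.0153 -0.1138]
```

View pics/s14.png

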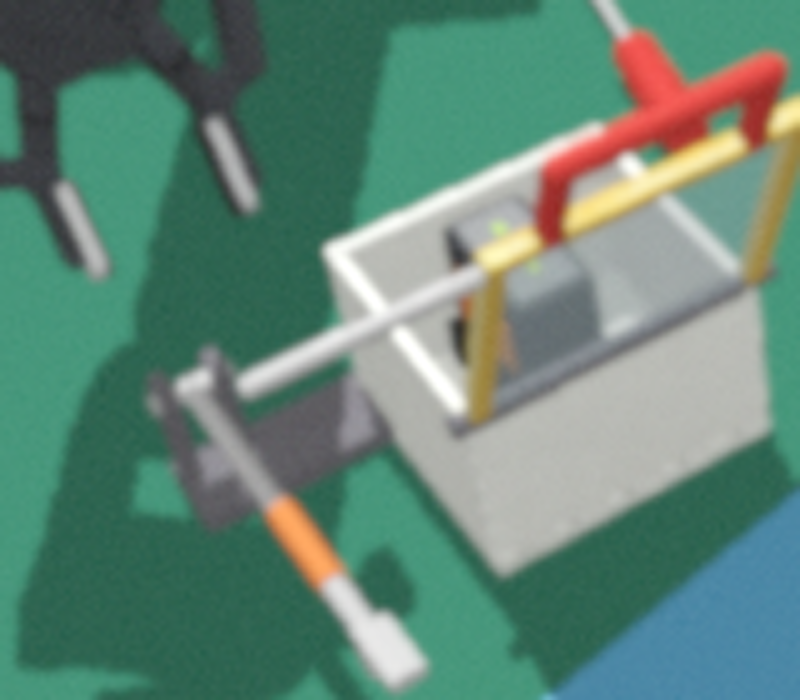

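View pics/t14.png

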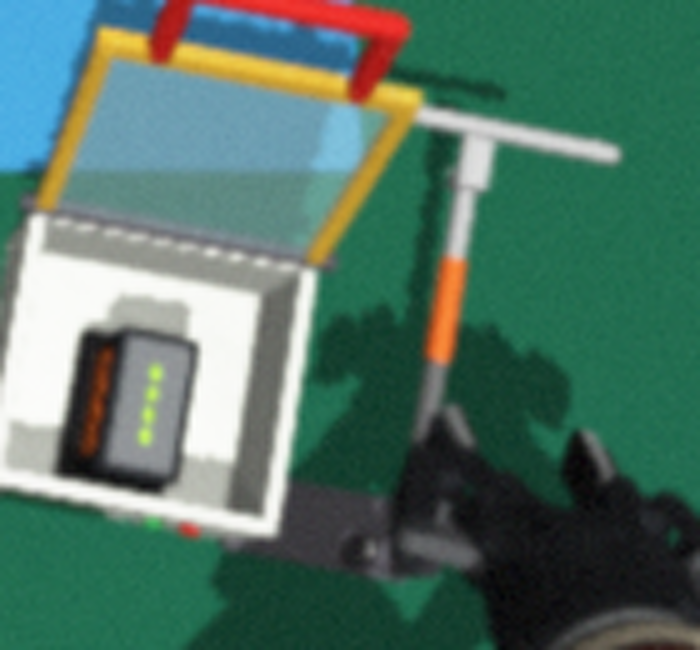

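```bash
python3 -m creep '[[0,0,0,0.0002,0,0.02,0.6],[0,0,0,0.0002,0,0.025,0.6],[0,0,0,0.0002,0,0.025,0.6],[0,0,0,0.0002,0,0.025,0.6],[0,0,0,0.0002,0,0.025,0.6],[0,0,0,0,0,0.015,0.6],[0,0,0,0,0,0,0.6],[0,0,0,0,0,0,0.6]]'
python3 - <<'E'
from h import *
goal(stayp(.095),rotC(90,35),back=.043); 
for n in ('scene','top'):
    s=manip.grab_frame(n); 
    if n=='scene': crop('s',s,110,180,270,320,5,'pics/s15.png')
    else: crop('s',s,330,160,470,290,5,'pics/t15.png')
E
```

```text
time: 13.18
tool_pos: [0.594, -0.2487, 0.0354]
tool_rot: [0.301, 0.092, 0.949, -0.029]
contact_force: [-0.0, 0.1, 0.2]
gripper_width: 0.6
t 13.18 tcp [ 0.594  -0.2487  0.0354] F [-0.   0.1  0.2] jaw 0.6
 rotvec [0.01 0.17 0.05] n 0.0  shift(after rot) [ 0.0029 -0.001   0.0044]  shift(cur axes) [ 0.0029 -0.001   0.0044] world [-0.     -0.001  -0.0052]
```

View pics/s15.png

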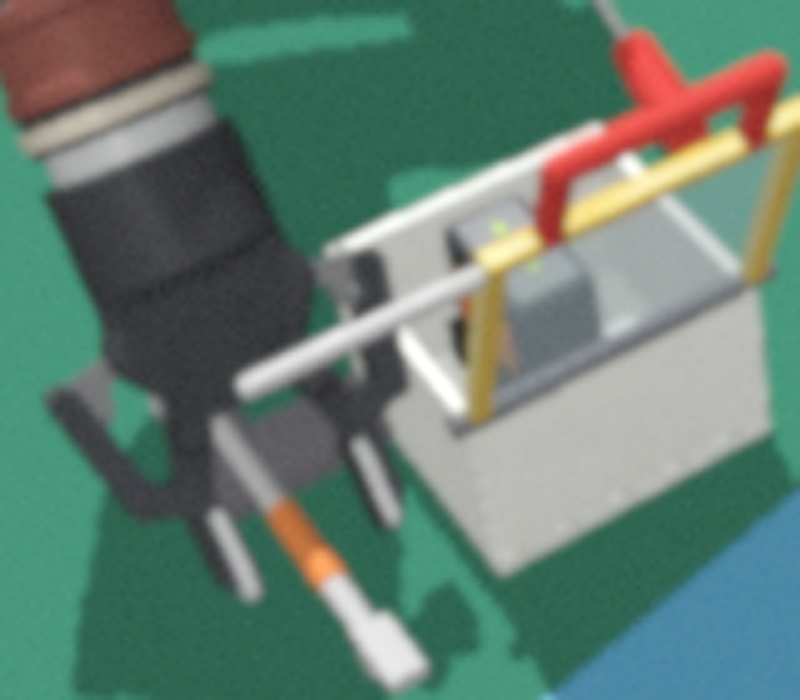

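View pics/t15.png

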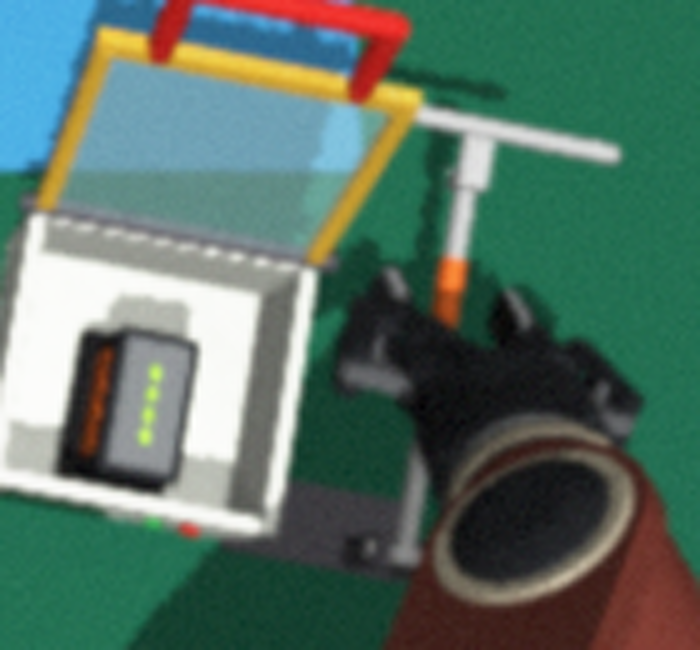

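```bash
python3 -m creep '[[0,0,0,0.0015,-0.001,0.004,0.6],[0,0,0,0,0,0,0],[0,0,0,0,0,0,0],[0,0,0,0,0,0,0],[0,0,0,0,0,0,0],[0,0,0,0,0,0,0]]'
python3 - <<'E'
from h import *
goal(stayp(.095),rotC(90,35),back=.043); 
Rt=rotC(90,35)
for a in np.arange(.195,1.0,.1): print(round(a,3),Rt.inv().apply(stayp(a)-stayp(a-.1)).round(4))
s=manip.grab_frame('scene'); 
crop('s',s,110,180,270,320,5,'pics/s16.png')
E
```

```text
time: 13.78
tool_pos: [0.5936, -0.2511, 0.0303]
tool_rot: [0.3, 0.093, 0.949, -0.03]
contact_force: [-2.2, -2.5, 0.1]
gripper_width: 0.088
t 13.78 tcp [ 0.5936 -0.2511  0.0303] F [-2.2 -2.5  0.1] jaw 0.088
 rotvec [-0.09  0.15 -0.02] n 0.0  shift(after rot) [-0.      0.0014  0.0002]  shift(cur axes) [-0.      0.0014  0.0002] world [ 0.0004  0.0014 -0.0002]
0.195 [-0.0054 -0.     -0.0107]
0.295 [-0.0043 -0.     -0.0112]
0.395 [-0.0032  0.     -0.0116]
0.495 [-0.002  -0.     -0.0118]
0.595 [-0.0008  0.     -0.012 ]
0.695 [ 0.0004  0.     -0.012 ]
0.795 [ 0.0016 -0.     -0.0119]
0.895 [ 0.0028 -0.     -0.0117]
0.995 [ 0.0039 -0.     -0.0113]
```

View pics/s16.png

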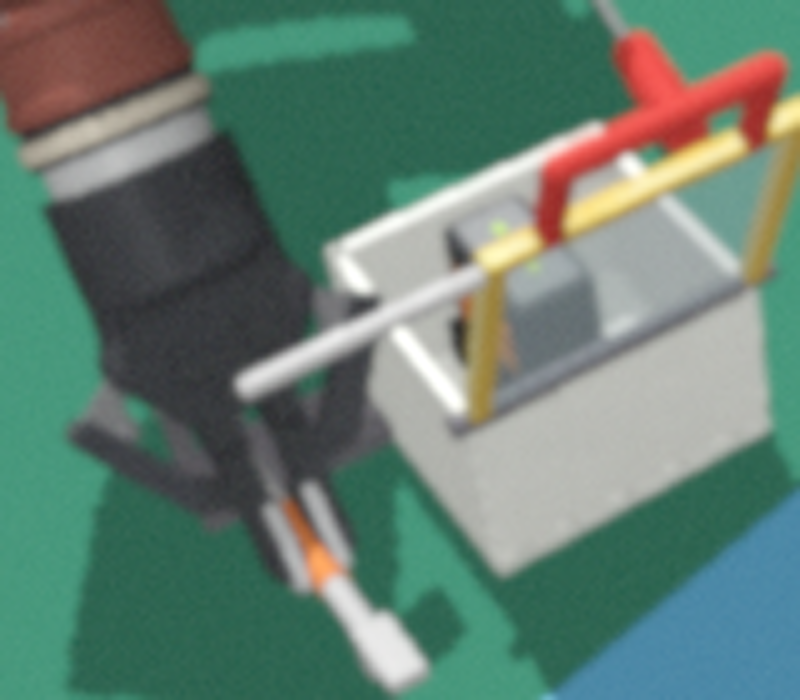

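```bash
python3 -m creep '[[0,0,0,-0.0027,0,-0.0053,0],[0,0,0,-0.0027,0,-0.0053,0],[0,0,0,-0.0043,0,-0.0112,0],[0,0,0,-0.0032,0,-0.0116,0],[0,0,0,-0.002,0,-0.0118,0],[0,0,0,0,0,0,0]]'
python3 - <<'E'
from h import *
goal(stayp(.495),rotC(90,35),back=.043); 
s=manip.grab_frame('scene'); 
crop('s',s,110,180,270,320,5,'pics/s17.png')
E
```

```text
time: 14.33
tool_pos: [0.5772, -0.2477, 0.0737]
tool_rot: [0.298, 0.092, 0.95, -0.03]
contact_force: [-7.7, -4.9, -4.9]
gripper_width: 0.087
t 14.33 tcp [ 0.5772 -0.2477  0.0737] F [-7.7 -4.9 -4.9] jaw 0.087
 rotvec [-0.07 -0.2   0.05] n 0.0  shift(after rot) [-0.0037  0.0012  0.0001]  shift(cur axes) [-0.0037  0.0012  0.    ] world [0.0032 0.0006 0.0021]
```

View pics/s17.png

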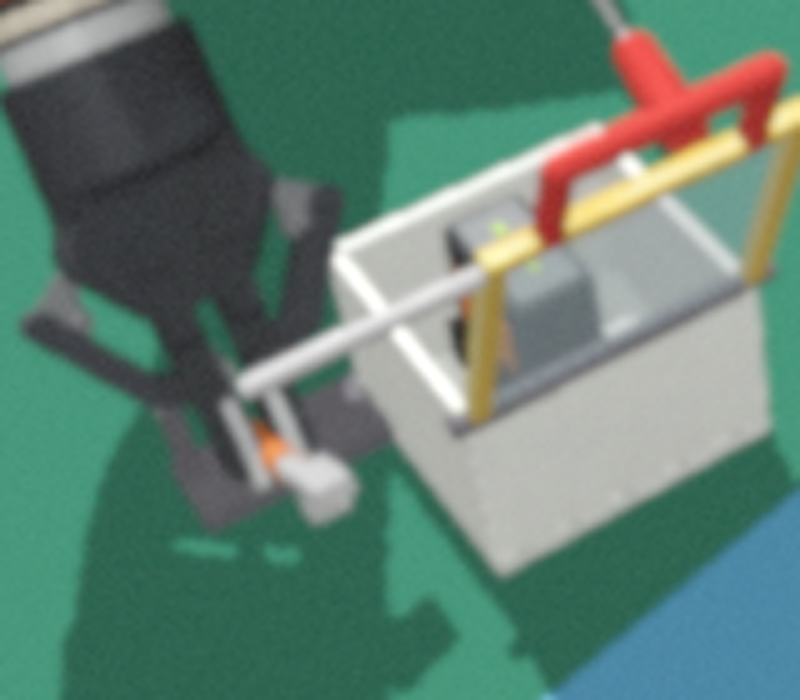

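```bash
python3 -m creep '[[0,0,0,-0.0018,0.0005,-0.012,0],[0,0,0,-0.0006,0.0005,-0.012,0],[0,0,0,0.0016,0,-0.0119,0],[0,0,0,0.0028,0,-0.0117,0],[0,0,0,0.0034,0,-0.0105,0],[0,0,0,0,0,0,0],[0,0,0,0,0,0,0]]'
python3 - <<'E'
from h import *
goal(stayp(.987),rotC(90,35),back=.043); 
s=manip.grab_frame('scene'); 
crop('s',s,110,150,270,290,5,'pics/s18.png')
for a in (.9,.95,.987): print((proj('scene',np.array([stayp(a,120),stayp(a,190)]))-[110,150]+.5)*5)
E
```

```text
time: 14.97
tool_pos: [0.5396, -0.2402, 0.1161]
tool_rot: [0.297, 0.093, 0.95, -0.031]
contact_force: [-5.8, -10.2, -9.6]
gripper_width: 0.089
t 14.97 tcp [ 0.5396 -0.2402  0.1161] F [ -5.8 -10.2  -9.6] jaw 0.089
 rotvec [-0.19 -0.29  0.02] n 0.0  shift(after rot) [-0.0032  0.001  -0.0012]  shift(cur axes) [-0.0032  0.001  -0.0012] world [0.0021 0.0007 0.0028]
[[213.40142019 476.72466808]
 [229.11100988 434.22816978]]
[[206.14970388 462.67092553]
 [216.67275271 410.17232432]]
[[200.77126525 452.42063984]
 [207.46278979 392.67148523]]
```

View pics/s18.png

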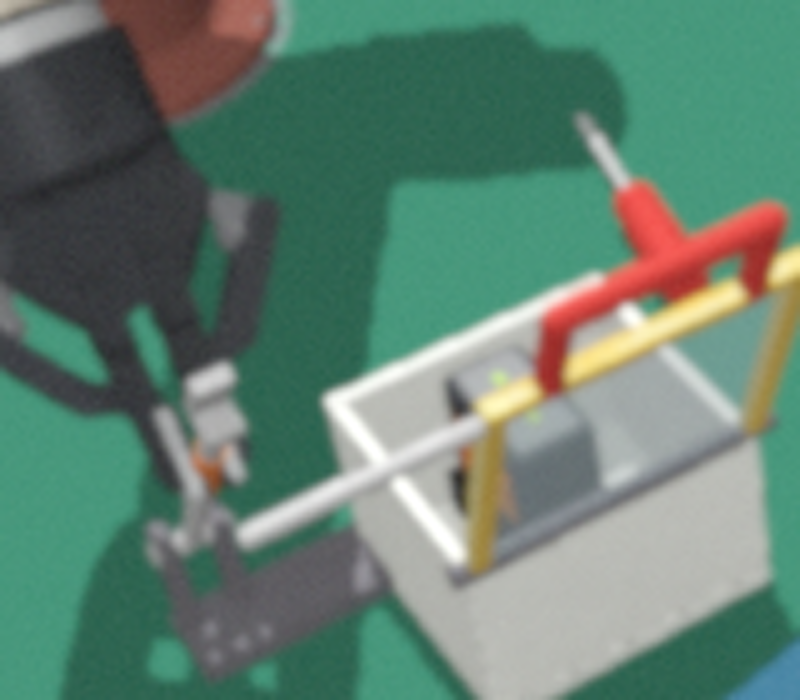

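```bash
python3 -m creep '[[0,0,0,-0.001,0,-0.004,0],[0,0,0,0,0,-0.004,0],[0,0,0,0,0,0,0],[0,0,0,0,0,0,0]]'
python3 - <<'E'
from h import *
goal(stayp(.987),rotC(90,35),back=.043); 
s=manip.grab_frame('scene'); 
crop('s',s,130,200,190,260,12,'pics/s19.png')
for a in (.9,.95,.987): print((proj('scene',np.array([stayp(a,120),stayp(a,190)]))-[130,200]+.5)*12)
E
```

```text
time: 15.35
tool_pos: [0.5341, -0.239, 0.1198]
tool_rot: [0.294, 0.093, 0.951, -0.03]
contact_force: [-9.6, -11.8, -12.7]
gripper_width: 0.088
t 15.35 tcp [ 0.5341 -0.239   0.1198] F [ -9.6 -11.8 -12.7] jaw 0.088
 rotvec [-0.16 -0.65  0.03] n 0.1  shift(after rot) [-0.0056  0.0009  0.0051]  shift(cur axes) [-0.0057  0.0009  0.005 ] world [ 0.0076 -0.0006 -0.0009]
[[272.16340846 544.1392034 ]
 [309.86642372 442.14760747]]
[[254.75928931 510.41022127]
 [280.01460651 384.41357836]]
[[241.85103661 485.80953562]
 [257.91069549 342.41156456]]
```

View pics/s19.png

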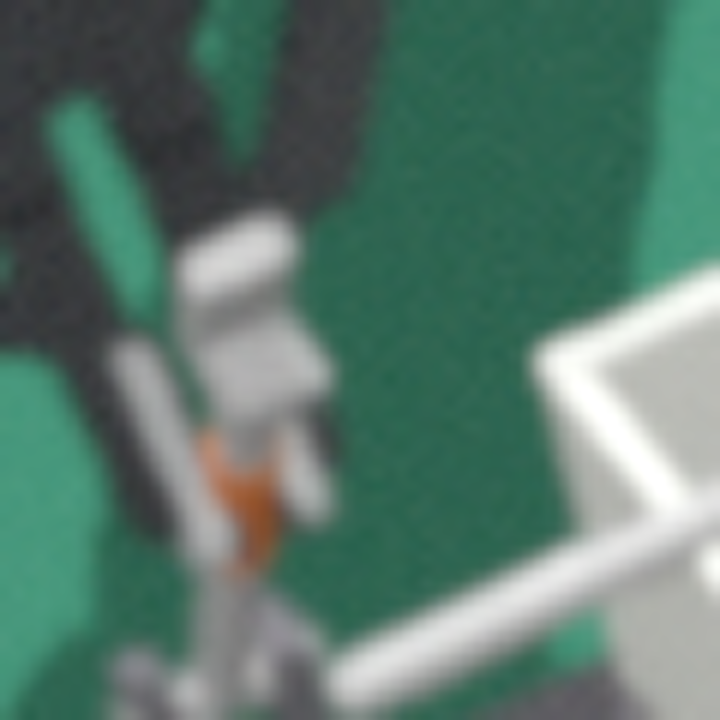

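```bash
python3 -m creep '[[0,0,0,0,0,0,0.6],[0,0,0,0,0,0,0.6],[0,0,0,0,0,0,0.6],[0,0,0,0,0,-0.01,0.6],[0,0,0,0,0,-0.03,0.6],[0,0,0,0,0,-0.03,0.6],[0,0,0,0,0,-0.03,0.6],[0,0,0,0,0,-0.03,0.6],[0,0,0,0,0,-0.02,0.6],[0,0,0,0,0,0,0.6]]'
python3 - <<'E'
from h import *
goal(bar(1.95)+[0,0,.08],rotC(0,0),back=.043); print(manip.state()['joint_pos'].round(2))
s=manip.grab_frame('scene'); 
crop('s',s,130,190,220,270,8,'pics/s20.png')
for a in (.9,.95,.987): print(((proj('scene',np.array([stayp(a,120),stayp(a,190)]))-[130,190]+.5)*8).round())
E
```

```text
time: 16.23
tool_pos: [0.4557, -0.2233, 0.2576]
tool_rot: [0.305, 0.092, 0.947, -0.033]
contact_force: [-0.7, -0.2, 1.4]
gripper_width: 0.602
t 16.23 tcp [ 0.4557 -0.2233  0.2576] F [-0.7 -0.2  1.4] jaw 0.602
 rotvec [27.66 28.27 86.87] n 13.3  shift(after rot) [ 0.1406  0.1846 -0.0313]  shift(cur axes) [-0.1686  0.1406  0.0815] world [0.2082 0.1025 0.0313]
[-0.81 -0.74  2.23  0.37  1.15 -2.26]
[[181. 443.]
 [207. 375.]]
[[170. 420.]
 [187. 336.]]
[[161. 404.]
 [172. 308.]]
```

View pics/s20.png

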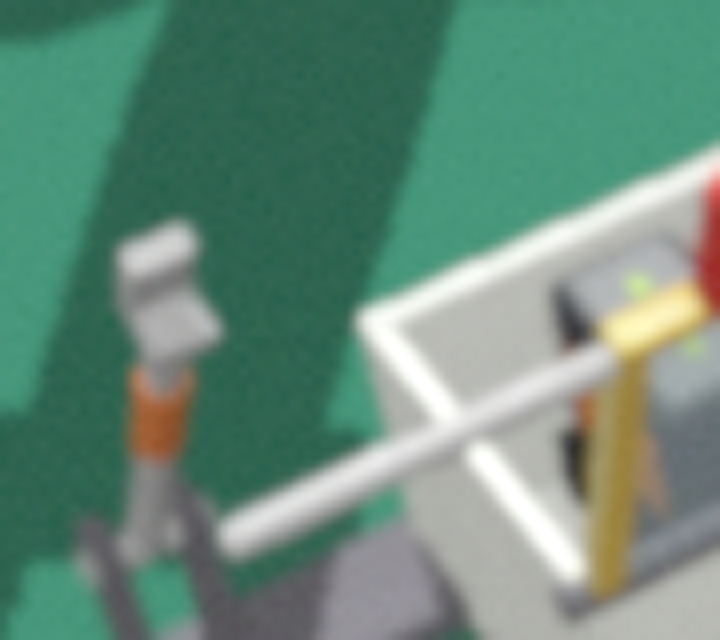

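```bash
python3 -m creep '[[1.976,2.02,6.205,0,0,0,0.42],[1.976,2.02,6.205,0,0,0,0.42],[1.976,2.02,6.205,0,0,0,0.42],[1.976,2.02,6.205,0,0,0,0.42],[1.976,2.02,6.205,0,0,0,0.42],[1.976,2.02,6.205,0,0,0,0.42],[1.976,2.02,6.205,0,0,0,0.42],[1.976,2.02,6.205,0,0,0,0.42],[1.976,2.02,6.205,0,0,0,0.42],[1.976,2.02,6.205,0,0,0,0.42],[1.976,2.02,6.205,0,0,0,0.42],[1.976,2.02,6.205,0,0,0,0.42],[1.976,2.02,6.205,0,0,0,0.42],[1.976,2.02,6.205,0,0,0,0.42],[0,0,0,0,0,-0.02,0.42],[0,0,0,0,0,-0.015,0.42],[0,0,0,0,0,0,0.42]]'
python3 - <<'E'
from h import *
goal(bar(1.95)+[0,0,.08],rotC(0,0),back=.043); print(manip.state()['joint_pos'].round(2))
E
```

```text
time: 17.7
tool_pos: [0.4569, -0.2229, 0.2865]
tool_rot: [-0.005, 0.772, 0.636, -0.0]
contact_force: [0.3, 0.4, 0.8]
gripper_width: 0.42
t 17.7 tcp [ 0.4569 -0.2229  0.2865] F [0.3 0.4 0.8] jaw 0.42
 rotvec [-0.43 -0.31  0.08] n 0.1  shift(after rot) [ 0.14    0.1835 -0.0024]  shift(cur axes) [ 0.1398  0.1837 -0.003 ] world [0.207  0.1021 0.0024]
[-0.6  -0.26  1.76  0.    1.65 -0.41]
```

```bash
python3 -m creep '[[0,0,0,0.0174,0.0228,0,0.42],[0,0,0,0.0174,0.0228,0,0.42],[0,0,0,0.0174,0.0228,0,0.42],[0,0,0,0.0174,0.0228,0,0.42],[0,0,0,0.0174,0.0228,0,0.42],[0,0,0,0.0174,0.0228,0,0.42],[0,0,0,0.0174,0.0228,0,0.42],[0,0,0,0.0174,0.0228,0,0.42],[0,0,0,0,0,0,0.42],[0,0,0,0,0,0,0.42]]'
python3 - <<'E'
from h import *
s=manip.state();Rc=Rq(s['tool_rot']);print(s['tool_pos'],Rc.inv().apply(np.array([.6629,-.1223,.2124])-s['tool_pos']).round(4))
goal(bar(1.95),rotC(0,0),back=.043);
s=manip.grab_frame('scene'); 
crop('s',s,130,120,290,270,5,'pics/s21.png')
E
```

```text
time: 18.53
tool_pos: [0.6612, -0.1195, 0.2806]
tool_rot: [-0.008, 0.771, 0.636, -0.002]
contact_force: [-0.8, -0.2, 0.9]
gripper_width: 0.415
[ 0.66117554 -0.11948031  0.28063839] [-0.0029  0.0032  0.0682]
t 18.53 tcp [ 0.6612 -0.1195  0.2806] F [-0.8 -0.2  0.9] jaw 0.415
 rotvec [-0.83 -0.38  0.16] n 0.1  shift(after rot) [-0.0008  0.003   0.0717]  shift(cur axes) [-0.0013  0.004   0.0717] world [ 0.0028 -0.0013 -0.0717]
```

View pics/s21.png

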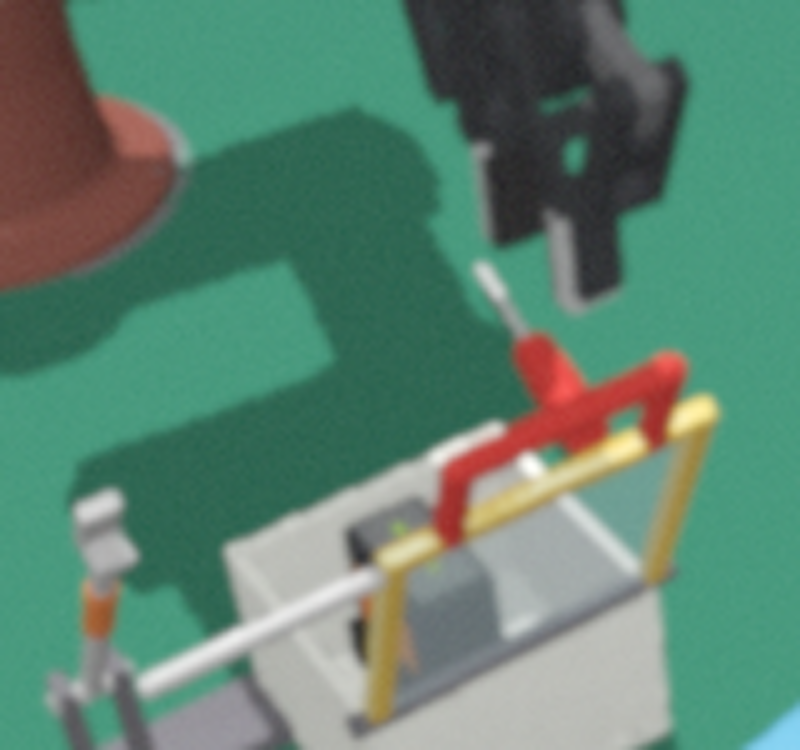

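```bash
python3 -m creep '[[0,0,0,-0.002,0.002,0.02,0.42],[0,0,0,0,0,0.025,0.42],[0,0,0,0,0,0.017,0.42],[0,0,0,0,0,0.008,0.42],[0,0,0,0,0,0,0.42],[0,0,0,0,0,0,0],[0,0,0,0,0,0,0],[0,0,0,0,0,0,0],[0,0,0,0,0,0,0],[0,0,0,0,0,0,0]]'
python3 - <<'E'
from h import *
goal(bar(1.95),rotC(0,0),back=.043);
s=manip.grab_frame('scene'); 
crop('s',s,130,120,290,270,5,'pics/s22.png')
for a in np.arange(1.9,1.3,-.1): print(a.round(2),rotC(0).inv().apply(bar(a)-bar(a+(.05 if a>1.85 else .1))).round(4))
E
```

```text
time: 19.42
tool_pos: [0.6625, -0.1232, 0.216]
tool_rot: [-0.005, 0.772, 0.635, -0.0]
contact_force: [-1.5, -0.4, 5.0]
gripper_width: 0.106
t 19.42 tcp [ 0.6625 -0.1232  0.216 ] F [-1.5 -0.4  5. ] jaw 0.106
 rotvec [-0.44 -0.32  0.01] n 0.1  shift(after rot) [0.0026 0.001  0.0071]  shift(cur axes) [0.0025 0.001  0.0071] world [ 0.0015  0.0023 -0.0071]
1.9 [-0.     -0.008  -0.0029]
1.8 [ 0.     -0.0163 -0.0047]
1.7 [-0.     -0.0167 -0.003 ]
1.6 [ 0.     -0.0169 -0.0013]
1.5 [-0.     -0.017   0.0004]
1.4 [ 0.     -0.0169  0.002 ]
```

View pics/s22.png

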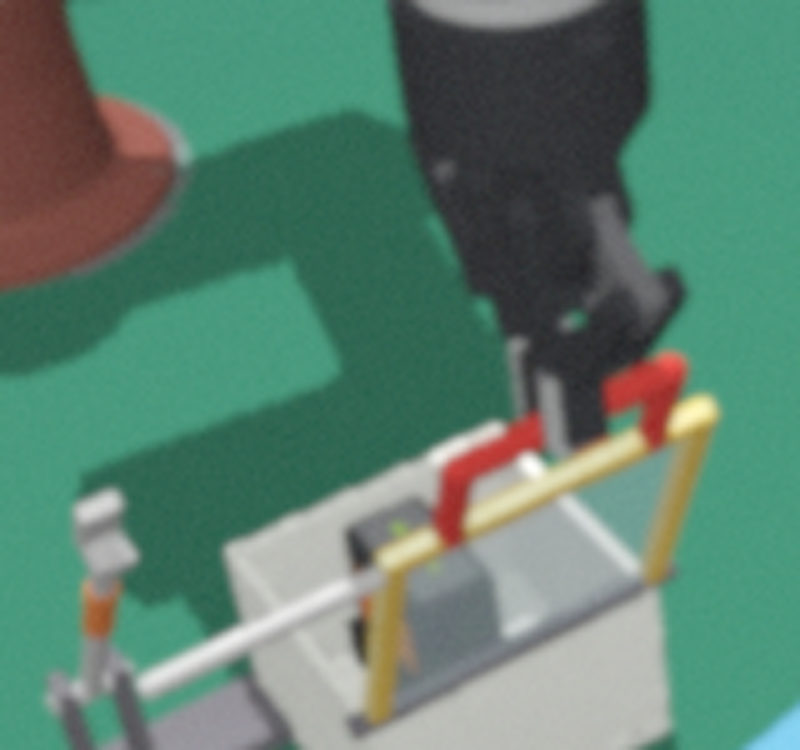

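```bash
python3 -m creep '[[0,0,0,0,-0.008,-0.003,0],[0,0,0,0,-0.0163,-0.0047,0],[0,0,0,0,-0.0167,-0.003,0],[0,0,0,0,-0.0169,-0.0013,0],[0,0,0,0,-0.011,0.0001,0],[0,0,0,0,-0.006,0.0004,0],[0,0,0,0,0,0,0]]'
python3 - <<'E'
from h import *
goal(bar(1.5),rotC(0,0),back=.043);
s=manip.grab_frame('scene'); 
crop('s',s,130,120,290,270,5,'pics/s23.png')
E
```

```text
time: 20.05
tool_pos: [0.5888, -0.1084, 0.2289]
tool_rot: [-0.004, 0.772, 0.636, 0.001]
contact_force: [0.5, -0.8, 7.3]
gripper_width: 0.108
t 20.05 tcp [ 0.5888 -0.1084  0.2289] F [ 0.5 -0.8  7.3] jaw 0.108
 rotvec [-0.32 -0.34  0.02] n 0.1  shift(after rot) [0.0023 0.0012 0.0083]  shift(cur axes) [0.0023 0.0012 0.0083] world [ 0.0016  0.002  -0.0083]
```

View pics/s23.png

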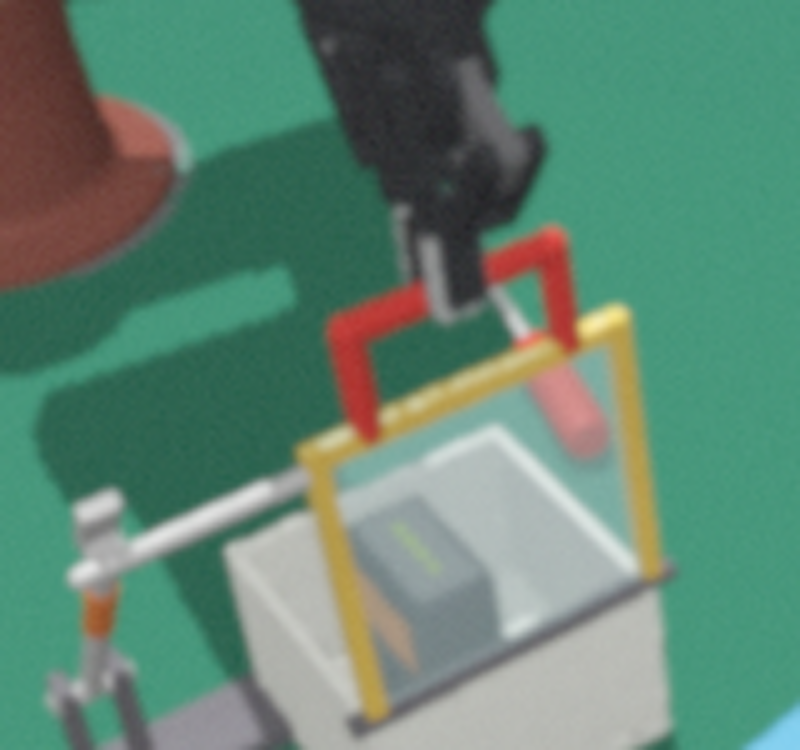

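```bash
python3 -m creep '[[0,0,0,0,-0.006,-0.0005,0],[0,0,0,0,-0.005,0,0],[0,0,0,0,-0.004,0.0005,0],[0,0,0,0,-0.003,0.0005,0],[0,0,0,0,0,0,0],[0,0,0,0,0,0,0]]'
python3 - <<'E'
from h import *
goal(bar(1.4),rotC(0,0),back=.043);
s=manip.grab_frame('scene'); 
crop('s',s,130,120,290,270,5,'pics/s24.png')
print(((proj('scene',np.array([bar(1.4,120,-158),bar(1.4,170,-42),bar(1.4,170,42)]))-[130,120]+.5)*5).round())
E
```

```text
time: 20.6
tool_pos: [0.572, -0.1051, 0.2273]
tool_rot: [-0.004, 0.772, 0.636, 0.001]
contact_force: [2.7, -0.2, 5.0]
gripper_width: 0.107
t 20.6 tcp [ 0.572  -0.1051  0.2273] F [ 2.7 -0.2  5. ] jaw 0.107
 rotvec [-0.31 -0.37  0.03] n 0.1  shift(after rot) [0.0022 0.0014 0.0088]  shift(cur axes) [0.0022 0.0015 0.0088] world [ 0.0018  0.0019 -0.0088]
[[ 59. 565.]
 [325. 311.]
 [528. 226.]]
```

View pics/s24.png

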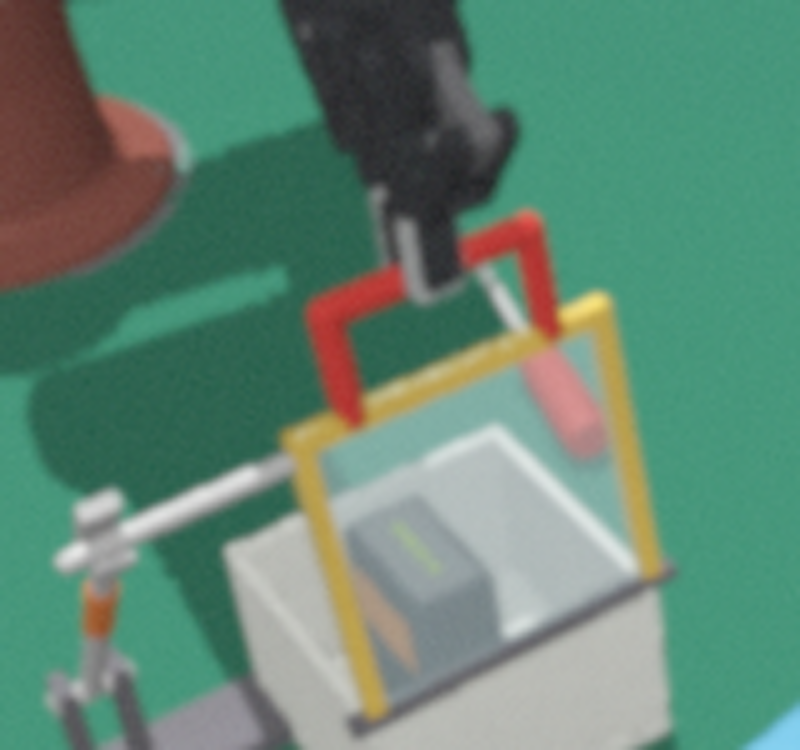

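```bash
python3 -m creep '[[0,0,0,0,-0.003,0.0005,0],[0,0,0,0,-0.003,0.0005,0],[0,0,0,0,0,0,0],[0,0,0,0,0,0,0]]'
python3 - <<'E'
from h import *
goal(bar(1.4),rotC(0,0),back=.043);
s=manip.grab_frame('scene'); 
crop('s',s,130,200,200,270,10,'pics/s25.png')
E
```

```text
time: 20.98
tool_pos: [0.5712, -0.1049, 0.2272]
tool_rot: [0.001, 0.772, 0.636, 0.005]
contact_force: [21.6, -3.4, 0.1]
gripper_width: 0.107
t 20.98 tcp [ 0.5712 -0.1049  0.2272] F [21.6 -3.4  0.1] jaw 0.107
 rotvec [ 0.49 -0.38  0.03] n 0.1  shift(after rot) [0.0022 0.0023 0.0086]  shift(cur axes) [0.0021 0.0022 0.0087] world [ 0.0027  0.0017 -0.0086]
```

View pics/s25.png

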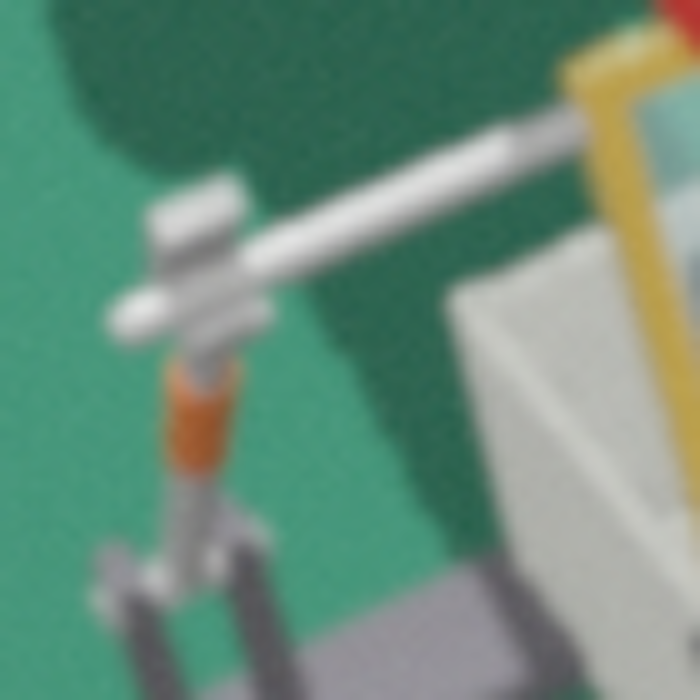

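```bash
python3 -m creep '[[0,0,0,0,0.003,0,0],[0,0,0,0,0.002,0,0],[0,0,0,0,0,0,0.25],[0,0,0,0,0,0,0.42],[0,0,0,0,0,0,0.42],[0,0,0,0,0,0,0.42]]'
python3 - <<'E'
from h import *
goal(bar(1.4),rotC(0,0),back=.043);
s=manip.grab_frame('scene'); 
crop('s',s,130,120,290,270,5,'pics/s26.png')
E
```

```text
time: 21.53
tool_pos: [0.5686, -0.1044, 0.2232]
tool_rot: [-0.007, 0.772, 0.636, -0.002]
contact_force: [0.3, -0.4, -1.2]
gripper_width: 0.419
t 21.53 tcp [ 0.5686 -0.1044  0.2232] F [ 0.3 -0.4 -1.2] jaw 0.419
 rotvec [-0.78 -0.38  0.02] n 0.1  shift(after rot) [0.0022 0.0049 0.0047]  shift(cur axes) [0.0021 0.0049 0.0047] world [ 0.0052  0.0012 -0.0047]
```

View pics/s26.png

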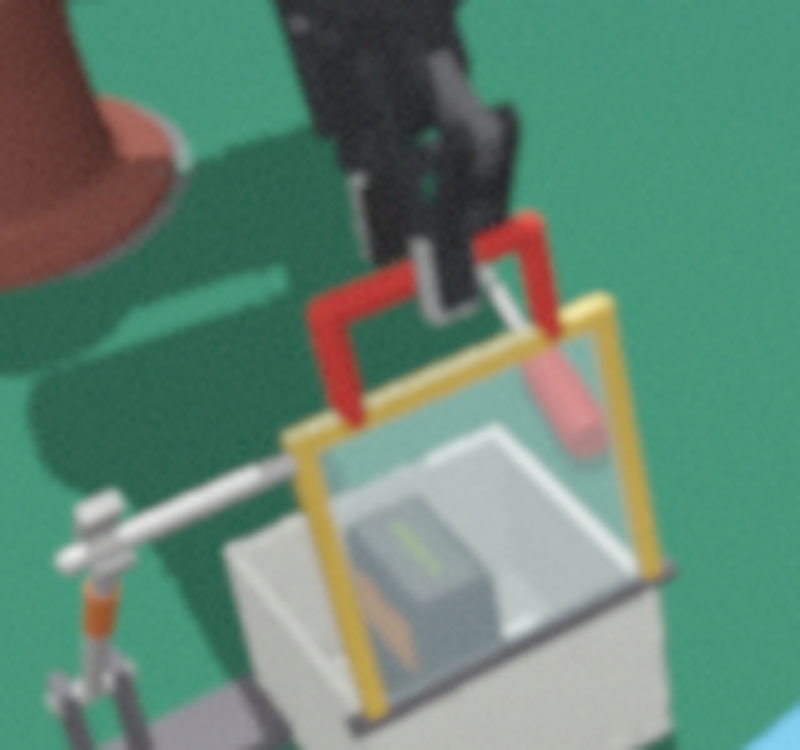

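```bash
python3 -m creep '[[0,0,0,0,0,-0.02,0.42],[0,0,0,0,0,-0.03,0.42],[0,0,0,0,0,-0.03,0.42],[0,0,0,0,0,-0.02,0.42],[0,0,0,0,-0.03,0,0.42],[0,0,0,0,-0.04,0,0.42],[0,0,0,0,-0.04,0,0.6],[0,0,0,0,-0.03,0,0.6],[0,0,0,0,0,0,0.6]]'
python3 - <<'E'
from h import *
s=manip.grab_frame('scene');t=manip.grab_frame('top')
crop('s',s,130,120,290,270,5,'pics/s27.png')
crop('s',t,310,160,420,270,7,'pics/t27.png')
goal(C2W([-15,0,150]),rotC(90,15),back=.043)
print(manip.state()['joint_pos'].round(2))
E
```

```text
time: 22.33
tool_pos: [0.4297, -0.0776, 0.3265]
tool_rot: [-0.006, 0.772, 0.636, -0.001]
contact_force: [1.1, -0.2, 0.7]
gripper_width: 0.602
t 22.43 tcp [ 0.4327 -0.0785  0.3263] F [0.  0.4 0.3] jaw 0.601
 rotvec [-11.9  -12.46 -89.44] n 12.7  shift(after rot) [-0.0434  0.003   0.2371]  shift(cur axes) [0.0016 0.1052 0.2169] world [ 0.1019 -0.017  -0.2178]
[-0.35 -0.44  1.83  0.    1.76 -0.16]
```

View pics/s27.png

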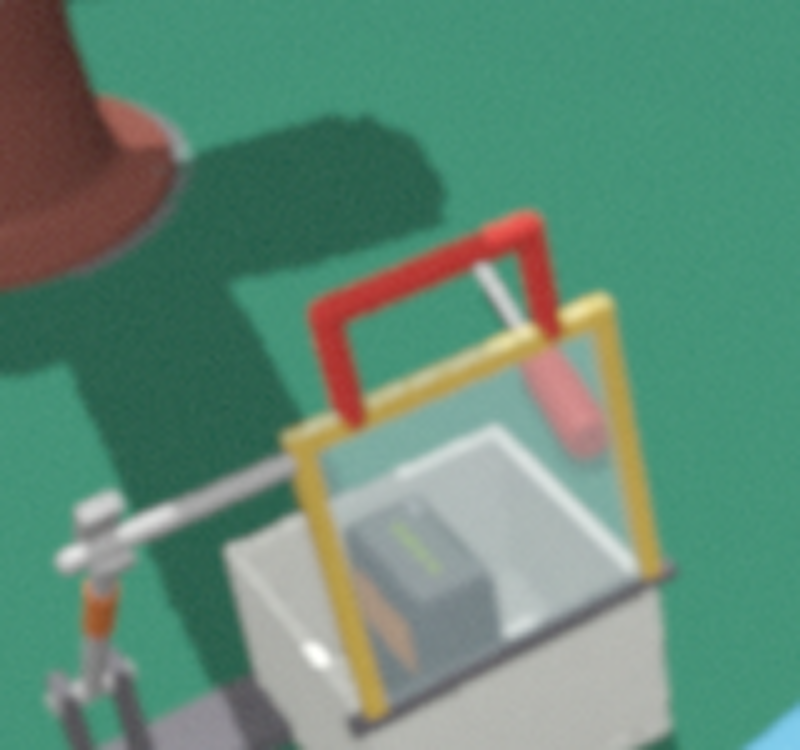

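View pics/t27.png

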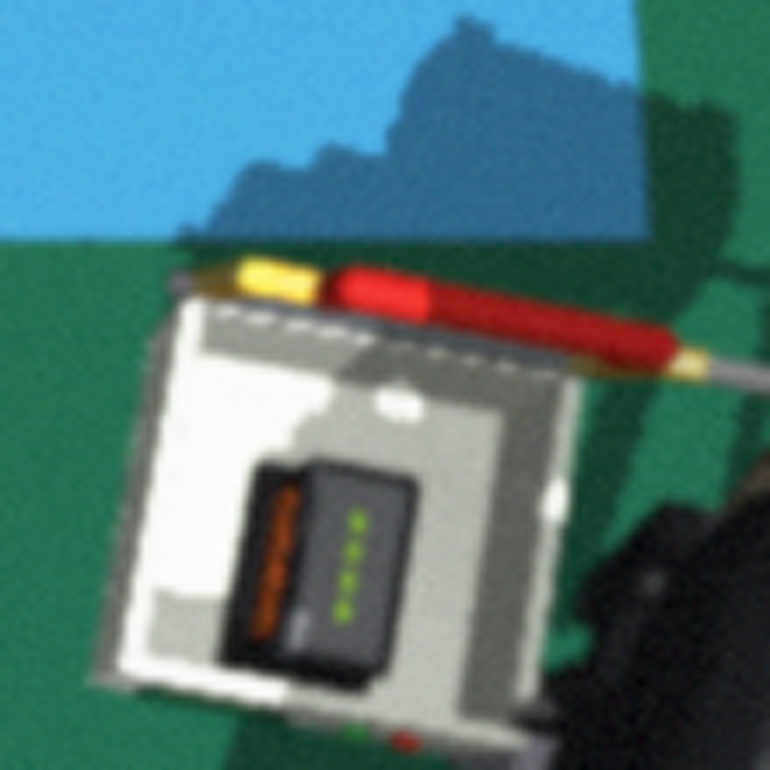

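```bash
cat > pk.py <<'E'
from h import *
T=lambda p,f,x0,y0:(np.array(p,float)+.5)/f-.5+[x0,y0]
c=np.array([T(p,7,310,160) for p in [(303,458),(417,478),(390,690),(278,668)]])
w=onz('top',c-.45,.087);m=w.mean(0)
print(w.round(4),m,np.linalg.norm(w-np.roll(w,-1,0),axis=1))
print(np.arctan2(*(w[0]-w[3])[1::-1]),np.arctan2(*(w[1]-w[2])[1::-1]))
c_,s_=np.cos(YAW),np.sin(YAW);d=m[:2]-CH;print('C',c_*d[0]+s_*d[1],-s_*d[0]+c_*d[1])
goal(m+[0,0,.05],rotC(90,15),back=.043)
E
python3 pk.py
```

```text
[[ 0.5589 -0.079   0.087 ]
 [ 0.5522 -0.1171  0.087 ]
 [ 0.4819 -0.1057  0.087 ]
 [ 0.4893 -0.0688  0.087 ]] [ 0.52057206 -0.09265667  0.087     ] [0.03872771 0.07116638 0.03770924 0.07035691]
-0.1459460905142921 -0.16071640089770126
C -0.01817659104021791 4.534510765762372e-05
t 22.43 tcp [ 0.4327 -0.0785  0.3263] F [0.  0.4 0.3] jaw 0.601
 rotvec [-11.9  -12.46 -89.44] n 12.7  shift(after rot) [-0.0369  0.003   0.2489]  shift(cur axes) [0.0016 0.1021 0.2299] world [ 0.0988 -0.0163 -0.2308]
```

```bash
python3 -m creep '[[-0.915,-0.958,-6.88,0,0,0,0.65],[-0.915,-0.958,-6.88,0,0,0,0.65],[-0.915,-0.958,-6.88,0,0,0,0.65],[-0.915,-0.958,-6.88,0,0,0,0.65],[-0.915,-0.958,-6.88,0,0,0,0.65],[-0.915,-0.958,-6.88,0,0,0,0.65],[-0.915,-0.958,-6.88,0,0,0,0.65],[-0.915,-0.958,-6.88,0,0,0,0.65],[-0.915,-0.958,-6.88,0,0,0,0.65],[-0.915,-0.958,-6.88,0,0,0,0.65],[-0.915,-0.958,-6.88,0,0,0,0.65],[-0.915,-0.958,-6.88,0,0,0,0.65],[-0.915,-0.958,-6.88,0,0,0,0.65],[0,0,0,0,0,0,0.65],[0,0,0,0,0,0,0.65]]'
python3 pk.py | tail -2
```

```text
time: 23.68
tool_pos: [0.4337, -0.079, 0.3259]
tool_rot: [0.129, 0.098, 0.987, -0.012]
contact_force: [-0.2, 0.3, -0.5]
gripper_width: 0.651
t 23.68 tcp [ 0.4337 -0.079   0.3259] F [-0.2  0.3 -0.5] jaw 0.651
 rotvec [-0.   -0.16 -0.2 ] n 0.0  shift(after rot) [-0.036   0.0033  0.2482]  shift(cur axes) [-0.0367  0.0034  0.2481] world [ 0.0978 -0.0158 -0.2304]
```

```bash
python3 -m creep '[[0,0,-0.1,-0.0046,0.0004,0.028,0.65],[0,0,-0.1,-0.0046,0.0004,0.028,0.65],[0,0,0,-0.0046,0.0004,0.028,0.65],[0,0,0,-0.0046,0.0004,0.028,0.65],[0,0,0,-0.0046,0.0004,0.028,0.65],[0,0,0,-0.0046,0.0004,0.028,0.65],[0,0,0,-0.0046,0.0004,0.028,0.65],[0,0,0,-0.0046,0.0004,0.028,0.65],[0,0,0,0,0,0,0.65],[0,0,0,0,0,0,0.65]]'
python3 pk.py | tail -2
python3 - <<'E'
from h import *
s=manip.grab_frame('scene');t=manip.grab_frame('top')
crop('s',s,130,120,290,270,5,'pics/s28.png')
crop('s',t,310,160,420,270,6,'pics/t28.png')
E
```

```text
time: 24.52
tool_pos: [0.5245, -0.0927, 0.1169]
tool_rot: [0.127, 0.095, 0.987, -0.012]
contact_force: [-0.2, -0.7, 0.0]
gripper_width: 0.654
t 24.52 tcp [ 0.5245 -0.0927  0.1169] F [-0.2 -0.7  0. ] jaw 0.654
 rotvec [ 0.05 -0.4   0.13] n 0.1  shift(after rot) [-0.0015 -0.0007  0.0226]  shift(cur axes) [-0.0016 -0.0007  0.0226] world [ 0.007  -0.0021 -0.0215]
```

View pics/s28.png

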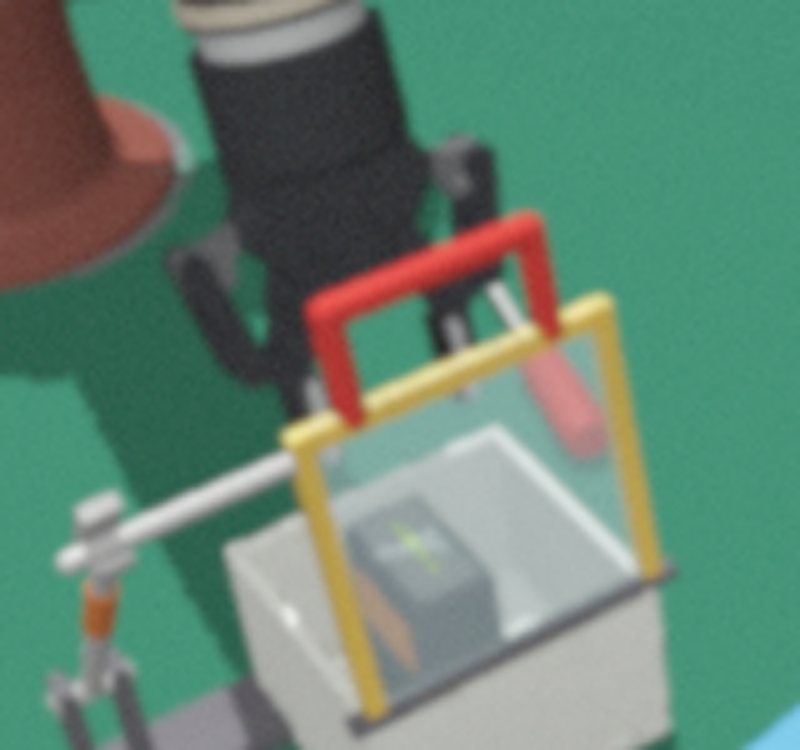

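View pics/t28.png

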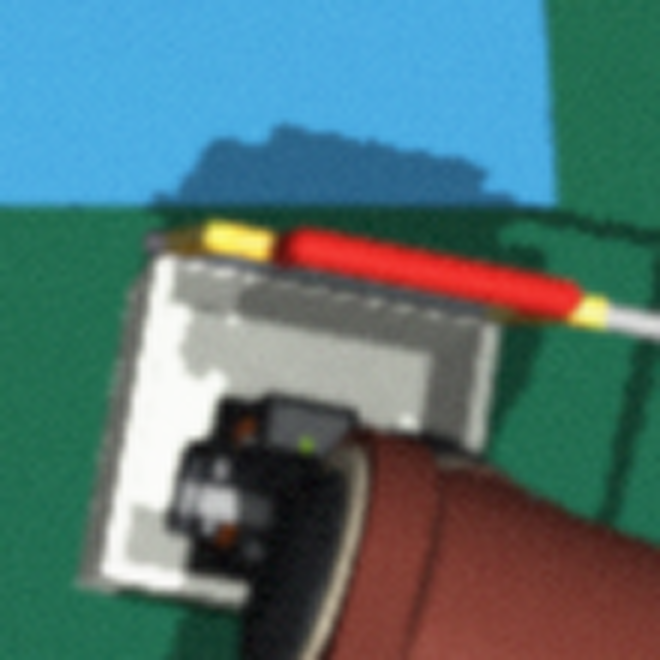

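```bash
sed -i 's/^goal.*/goal(m+[0,0,-.019],rotC(90,15),back=.043)/' pk.py; python3 pk.py | tail -2
```

```text
t 24.62 tcp [ 0.5263 -0.0935  0.1208] F [-0.3  0.2  0.2] jaw 0.651
 rotvec [-0.01  0.01  0.17] n 0.0  shift(after rot) [ 0.0192 -0.0003  0.0926]  shift(cur axes) [ 0.0192 -0.0002  0.0926] world [ 0.0052 -0.0013 -0.0944]
```

```bash
python3 -m creep '[[0,0,0,0.004,0,0.018,0.65],[0,0,0,0.004,0,0.018,0.65],[0,0,0,0.004,0,0.018,0.65],[0,0,0,0.004,0,0.018,0.65],[0,0,0,0.003,0,0.014,0.65],[0,0,0,0,0,0.006,0.65],[0,0,0,0,0,0,0.65],[0,0,0,0,0,0,0.65]]'
python3 pk.py | tail -2
python3 - <<'E'
from h import *
s=manip.grab_frame('scene')
crop('s',s,170,170,270,260,8,'pics/s29.png')
E
```

```text
time: 25.28
tool_pos: [0.5319, -0.0948, 0.0274]
tool_rot: [0.131, 0.094, 0.987, -0.013]
contact_force: [0.5, -0.6, 0.7]
gripper_width: 0.653
t 25.28 tcp [ 0.5319 -0.0948  0.0274] F [ 0.5 -0.6  0.7] jaw 0.653
 rotvec [-0.02  0.08  0.2 ] n 0.0  shift(after rot) [ 0.0006 -0.      0.0008]  shift(cur axes) [ 0.0006 -0.      0.0008] world [-0.0004  0.     -0.001 ]
```

View pics/s29.png

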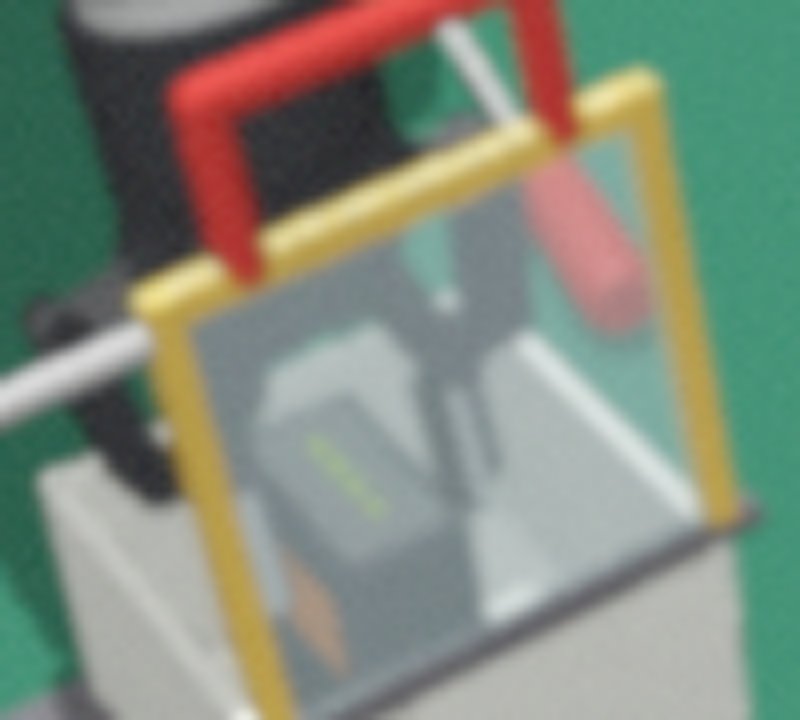

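```bash
python3 -m creep '[[0,0,0,0,0,0,0],[0,0,0,0,0,0,0],[0,0,0,0,0,0,0],[0,0,0,0,0,0,0],[0,0,0,0,0,0,0]]'
python3 -m creep '[[0,0,0,-0.0013,0,-0.005,0],[0,0,0,-0.0026,0,-0.0097,0],[0,0,0,-0.0026,0,-0.0097,0],[0,0,0,-0.0026,0,-0.0097,0],[0,0,0,0,0,0,0]]'
python3 - <<'E'
from h import *
s=manip.grab_frame('scene')
crop('s',s,150,150,270,260,7,'pics/s30.png')
E
```

```text
time: 25.75
tool_pos: [0.5323, -0.0952, 0.0279]
tool_rot: [0.131, 0.094, 0.987, -0.013]
contact_force: [-2.5, -1.3, 5.9]
gripper_width: 0.463
time: 26.17
tool_pos: [0.5326, -0.0949, 0.0641]
tool_rot: [0.132, 0.094, 0.987, -0.013]
contact_force: [0.2, -0.5, -3.2]
gripper_width: 0.46
```

View pics/s30.png

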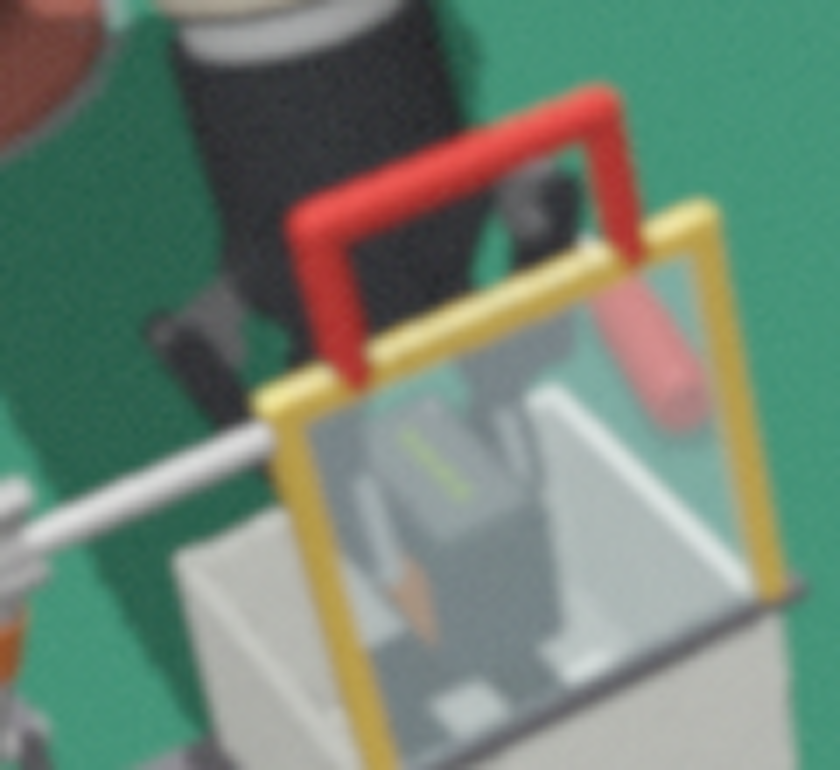

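```bash
python3 -m creep '[[0,0,0,-0.0065,0,-0.0242,0],[0,0,0,-0.0065,0,-0.0242,0],[0,0,0,-0.0065,0,-0.0242,0],[0,0,0,-0.0065,0,-0.0242,0],[0,0,0,0,0,0,0]]'
python3 - <<'E'
from h import *
s=manip.grab_frame('scene');t=manip.grab_frame('top')
crop('s',s,130,100,290,260,5,'pics/s31.png')
crop('s',t,200,150,420,290,3.6,'pics/t31.png')
Rt=rotC(90,15,.225)
goal([.574,.202,.16],Rt,back=.043)
w=Rq(manip.state()['tool_rot']).as_matrix();print(w.round(3))
E
```

```text
time: 26.63
tool_pos: [0.5343, -0.0954, 0.1677]
tool_rot: [0.134, 0.094, 0.986, -0.014]
contact_force: [1.9, -0.1, -2.2]
gripper_width: 0.461
t 26.73 tcp [ 0.5311 -0.0944  0.1612] F [-1.6  0.6 -4.9] jaw 0.458
 rotvec [ -6.21  -0.03 -22.96] n 3.3  shift(after rot) [-0.104   0.2794  0.0721]  shift(cur axes) [0.0145 0.3037 0.04  ] world [ 0.0537  0.2989 -0.0427]
[[-0.949  0.189  0.254]
 [ 0.182  0.982 -0.05 ]
 [-0.259 -0.001 -0.966]]
```

View pics/s31.png

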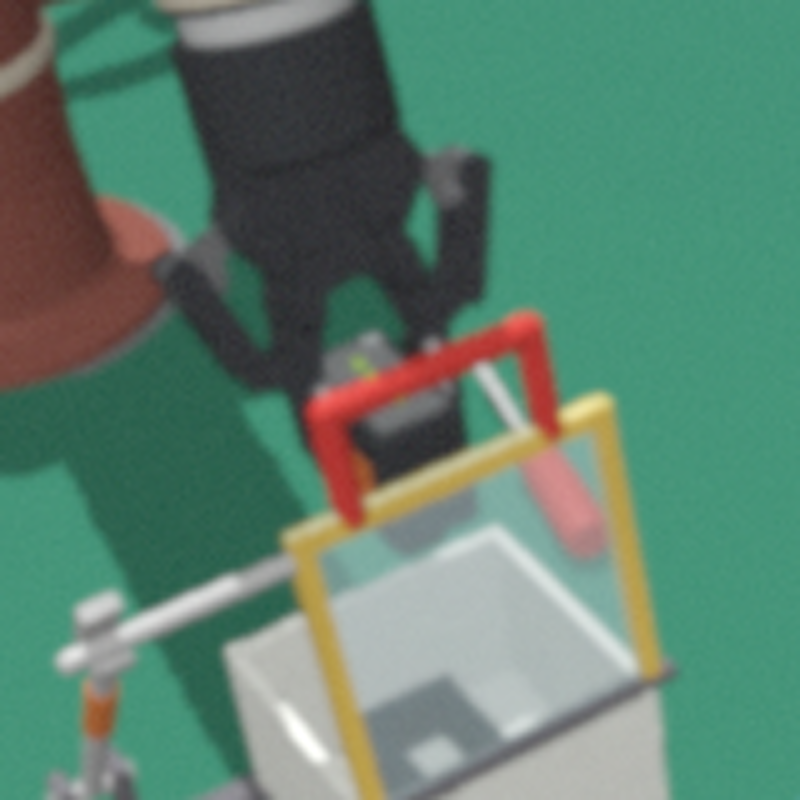

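View pics/t31.png

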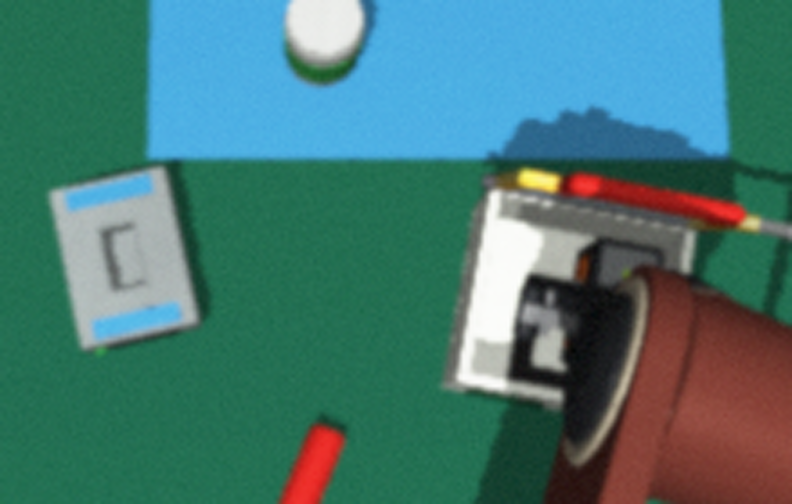

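```bash
python3 -m creep '[[0,0,0,0,0.012,0,0],[0,0,0,0,0.025,0,0],[0,0,0,0,0.03,0,0],[0,0,0,0.001,0.03,0,0],[0,0,0,0.001,0.03,0,0],[0,0,0,0.001,0.03,0,0],[-1.242,0,-4.592,0,0.03,0,0],[-1.242,0,-4.592,0,0.03,0,0],[-1.242,0,-4.592,0,0.03,0,0],[-1.242,0,-4.592,-0.01,0.025,0,0],[-1.242,0,-4.592,-0.01,0.02,0,0],[0,0,0,0,0,0,0],[0,0,0,0,0,0,0],[0,0,0,0,0,0,0]]'
python3 - <<'E'
from h import *
s=manip.grab_frame('scene');t=manip.grab_frame('top')
crop('s',s,230,80,390,240,5,'pics/s32.png')
crop('s',t,190,150,350,290,5,'pics/t32.png')
Rt=rotC(90,15,.225)
goal([.574,.202,.16],Rt,back=.043)
w=Rq(manip.state()['tool_rot']).as_matrix();print(w.round(3))
E
```

```text
time: 27.9
tool_pos: [0.5806, 0.1957, 0.1621]
tool_rot: [0.127, -0.111, 0.986, 0.014]
contact_force: [0.2, -0.7, -3.5]
gripper_width: 0.46
t 28.0 tcp [0.5812 0.1954 0.1633] F [ 0.1  0.  -3.6] jaw 0.457
 rotvec [ 0.01 -0.24 -0.08] n 0.0  shift(after rot) [0.0062 0.008  0.0448]  shift(cur axes) [0.0061 0.008  0.0448] world [ 0.0036  0.0091 -0.0449]
[[-0.943 -0.222  0.248]
 [-0.214  0.975  0.057]
 [-0.255  0.001 -0.967]]
```

View pics/s32.png

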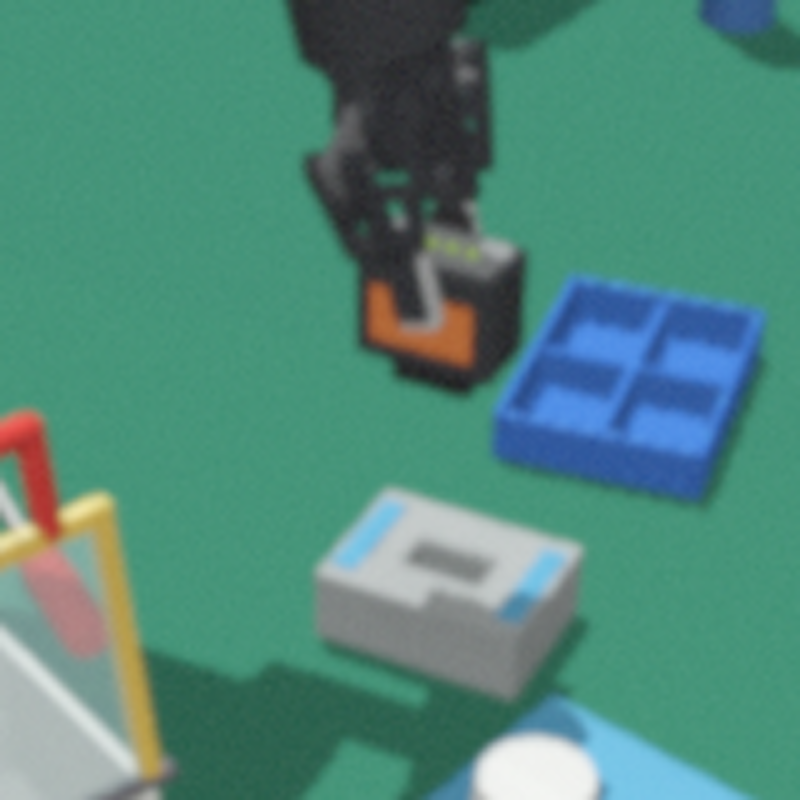

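View pics/t32.png

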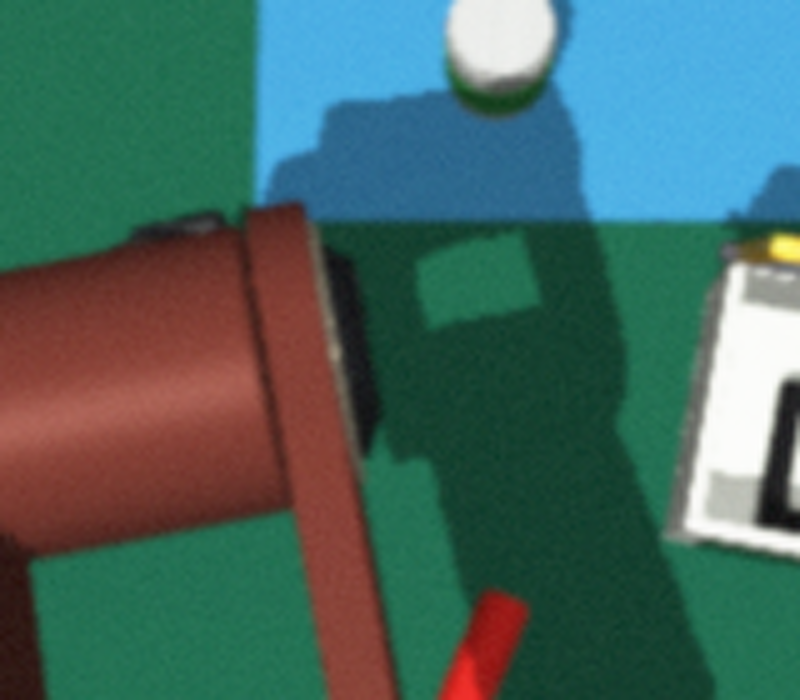

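Run:
```python
from h import *
s=manip.grab_frame('scene'); cv2.imwrite('pics/scene_hold.png',s)
crop('s',s,285,170,355,225,11,'pics/s33.png')
crop('s',s,290,110,345,165,14,'pics/s34.png')
print(manip.state()['tool_pos'],manip.state()['tool_rot'])
```

```text
[0.58151001 0.19540567 0.16390943] [ 0.1280354  -0.11061043  0.98547291  0.01467724]
```

View pics/s33.png

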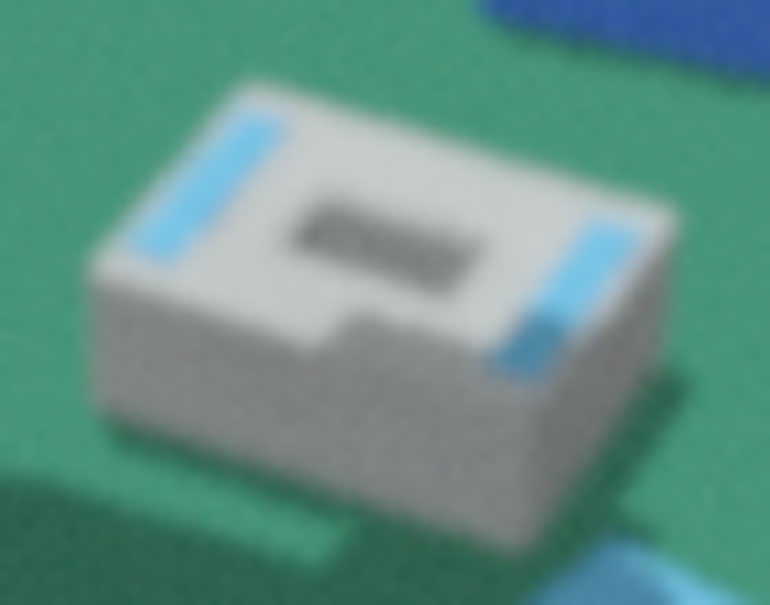

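View pics/s34.png

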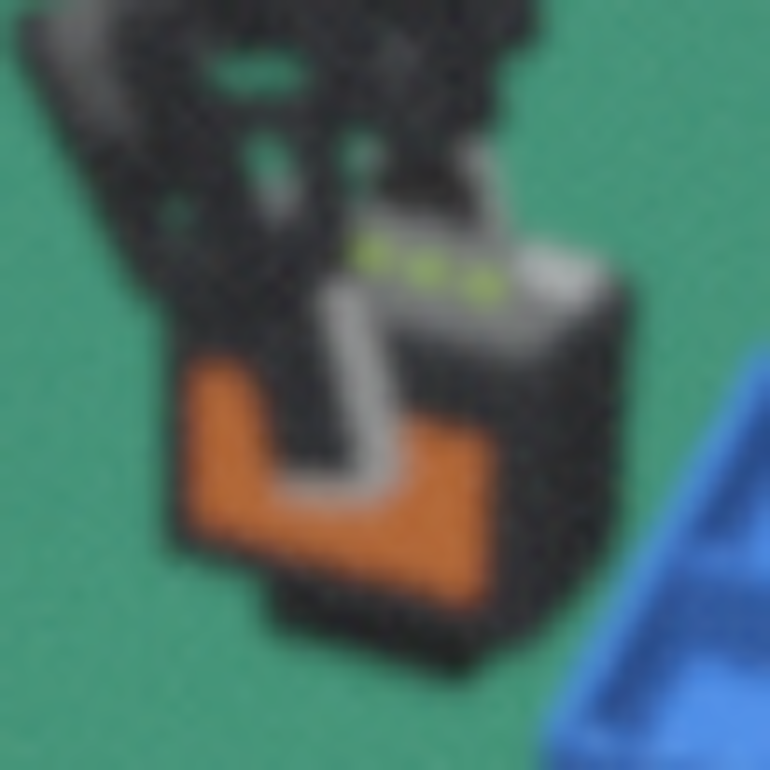

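```bash
cat > dk.py <<'E'
from h import *
from scipy.optimize import least_squares
T=lambda p,f,x0,y0:(np.array(p,float)+.5)/f-.5+[x0,y0]
B=0.45
D=[('scene',(90,268),(-55,-40,0)),('scene',(530,385),(55,-40,0)),('scene',(680,210),(55,40,0)),('scene',(250,78),(-55,40,0)),('scene',(96,402),(-55,-40,-40)),('scene',(518,552),(55,-40,-40)),
('top',(97,160),(55,40,0)),('top',(322,112),(55,-40,0)),('top',(388,418),(-55,-40,0)),('top',(160,468),(-55,40,0))]
uv=np.array([T(p,11,285,170) if n=='scene' else T(p,7,200,180) for n,p,_ in D])-B
def pose(x,y,z,yaw,pt=0,rl=0): return R.from_euler('ZYX',[yaw,pt,rl]),np.array([x,y,z])
def mk(D,uv,full):
    def f(p):
        Rm,t=pose(*p) if full else pose(p[0],p[1],.04,p[2])
        return np.concatenate([proj(n,Rm.apply(np.array(q)/1000)+t)[0]-u for (n,_,q),u in zip(D,uv)])
    return f
for sub in ('both','scene','top'):
    idx=[i for i,d in enumerate(D) if sub=='both' or d[0]==sub]
    r=least_squares(mk([D[i] for i in idx],uv[idx],False),[.574,.2,.22],x_scale=.1)
    print(sub,r.x.round(4)); 
    if sub=='both': print(r.fun.reshape(-1,2).round(2).tolist())
E
cat > pf.py <<'E'
from dk import *
P=[('scene',(178,548),(-35,-20,16)),('scene',(632,280),(35,20,71)),('scene',(272,628),(-20,-10,0)),('scene',(462,682),(20,-10,0)),('scene',(608,545),(35,20,16)),('scene',(530,362),(35,-20,71)),('scene',(510,645),(35,-20,16))]
u=np.array([T(p,14,290,110) for _,p,_ in P])-B
r=least_squares(mk(P,u,True),[.574,.2,.13,.22],x_scale=.1)
print('pack',r.x.round(4),r.fun.reshape(-1,2).round(2).tolist())
tp=np.array([0.58151001,0.19540567,0.16390943]);Rt=Rq([0.1280354,-0.11061043,0.98547291,0.01467724])
# prediction from grasp time
t0=np.array([.5323,-.0952,.0279]);R0=Rq([.131,.094,.987,-.013]);
for pw in ([.5206,-.0927,.016],):
    print('pred',(tp+Rt.apply(R0.inv().apply(np.array(pw)-t0))).round(4))
E
python3 pf.py
```

```text
both [0.5743 0.2035 0.2242]
[[0.08, -0.13], [0.26, 2.4], [-0.2, 0.37], [0.15, 0.46], [-0.28, 0.01], [0.58, -0.31], [0.07, 0.7], [-0.41, 0.53], [-0.47, 0.16], [-0.15, 0.24]]
scene [0.5728 0.2048 0.2285]
top [0.5753 0.203  0.2227]
pack [0.5196 0.2599 0.1011 0.2076] [[-0.54, -0.01], [-0.25, -0.19], [-0.26, -0.77], [0.14, -0.51], [0.47, -0.15], [-0.09, 1.27], [0.53, 0.29]]
pred [0.5697 0.193  0.1521]
```

```bash
cat >> pf.py <<'E'
print('---')
for z in (.148,.1521,.156):
    f=mk(P,u,True)
    r=least_squares(lambda q:f([q[0],q[1],z,q[2]]),[.57,.2,.22],x_scale=.1)
    print(z,r.x.round(4),r.fun.reshape(-1,2).round(2).tolist())
E
python3 pf.py | sed -n '/---/,$p'
```

```text
---
0.148 [0.5652 0.2013 0.1587] [[-2.05, -0.49], [1.11, -1.48], [-1.14, -0.63], [0.04, 0.38], [1.7, 0.24], [-0.14, 0.39], [0.42, 1.13]]
0.1521 [0.5691 0.1961 0.1537] [[-2.18, -0.54], [1.24, -1.6], [-1.22, -0.62], [0.02, 0.47], [1.82, 0.28], [-0.15, 0.3], [0.4, 1.21]]
0.156 [0.5729 0.1913 0.1489] [[-2.32, -0.6], [1.37, -1.72], [-1.3, -0.62], [0.01, 0.55], [1.94, 0.32], [-0.16, 0.22], [0.38, 1.29]]
```

```bash
python3 -m creep '[[0,0,0,0.004,0.0015,0.02,0],[0,0,0,0.005,0.002,0.025,0],[0,0,0,0.005,0.002,0.025,0],[0,0,0,0.004,0.0015,0.02,0],[0,0,0,0.0014,0.0006,0.01,0],[0,0,0,0,0,0,0],[0,0,0,0,0,0,0],[0,0,0,0,0,0,0]]'
python3 - <<'E'
from h import *
s=manip.grab_frame('scene'); cv2.imwrite('pics/scene_hold2.png',s)
crop('s',s,285,150,355,225,10,'pics/s35.png')
st=manip.state();print(st['tool_pos'],st['tool_rot'],st['contact_force'])
tp=st['tool_pos'];Rt=Rq(st['tool_rot'])
t0=np.array([.5323,-.0952,.0279]);R0=Rq([.131,.094,.987,-.013]);
print('pred',(tp+Rt.apply(R0.inv().apply(np.array([.5206,-.0927,.016])-t0))).round(4))
E
```

```text
time: 28.72
tool_pos: [0.5888, 0.2054, 0.0657]
tool_rot: [0.131, -0.111, 0.985, 0.015]
contact_force: [0.1, -0.4, -3.0]
gripper_width: 0.458
[0.5889953  0.20555263 0.0661497 ] [ 0.13092156 -0.11109718  0.98503211  0.01512291] [ 0.23610508  0.37857148 -2.41100147]
pred [0.5773 0.2031 0.0542]
```

View pics/s35.png

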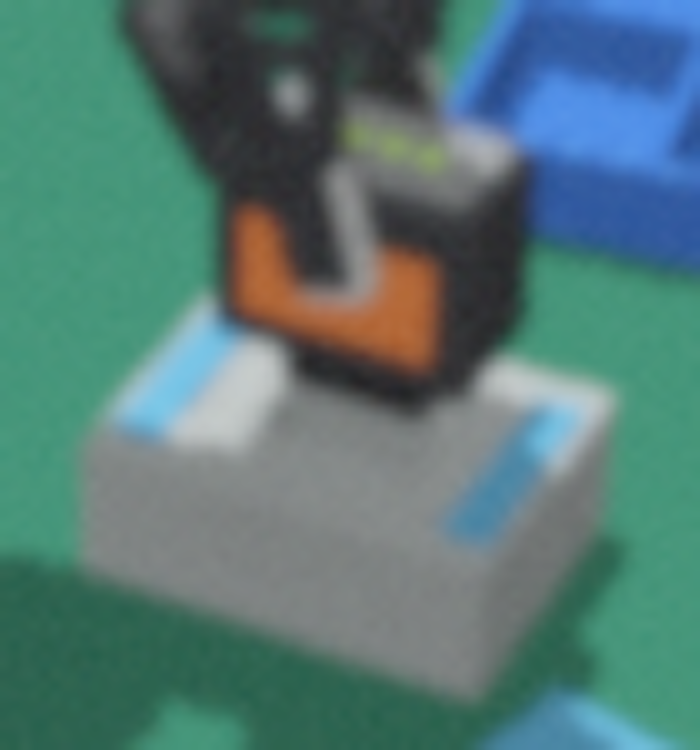

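```bash
cat > ov.py <<'E'
from h import *
def wire(im,n,boxes,f,x0,y0,col,Rm,t):
    for (x,y,za,zb) in boxes:
        v=np.array([[sx*x,sy*y,z] for z in (za,zb) for sx,sy in((-1,-1),(1,-1),(1,1),(-1,1))])/1000
        q=(proj(n,Rm.apply(v)+t)+.45-[x0,y0]+.5)*f
        q=q.astype(int)
        for a,b in [(0,1),(1,2),(2,3),(3,0),(4,5),(5,6),(6,7),(7,4),(0,4),(1,5),(2,6),(3,7)]:
            cv2.line(im,tuple(map(int,q[a])),tuple(map(int,q[b])),col,1)
def show(src,n,pack,dock,out,win=(285,150,355,225),f=10):
    s=cv2.imread(src);x0,y0,x1,y1=win
    im=cv2.resize(s[y0:y1,x0:x1],None,fx=f,fy=f,interpolation=cv2.INTER_CUBIC)
    wire(im,n,[(35,20,16,71),(20,10,0,16)],f,x0,y0,(0,255,255),R.from_euler('z',pack[3]),np.array(pack[:3]))
    wire(im,n,[(55,40,-40,0),(21,11,0,0)],f,x0,y0,(255,0,255),R.from_euler('z',dock[2]),np.array([dock[0],dock[1],.04]))
    cv2.imwrite(out,im)
E
python3 - <<'E'
from ov import *
show('pics/scene_hold2.png','scene',(.577,.2031,.0542,.225),(.5745,.2035,.2242),'pics/o1.png')
E
```

```text
(no output)
```

View pics/o1.png

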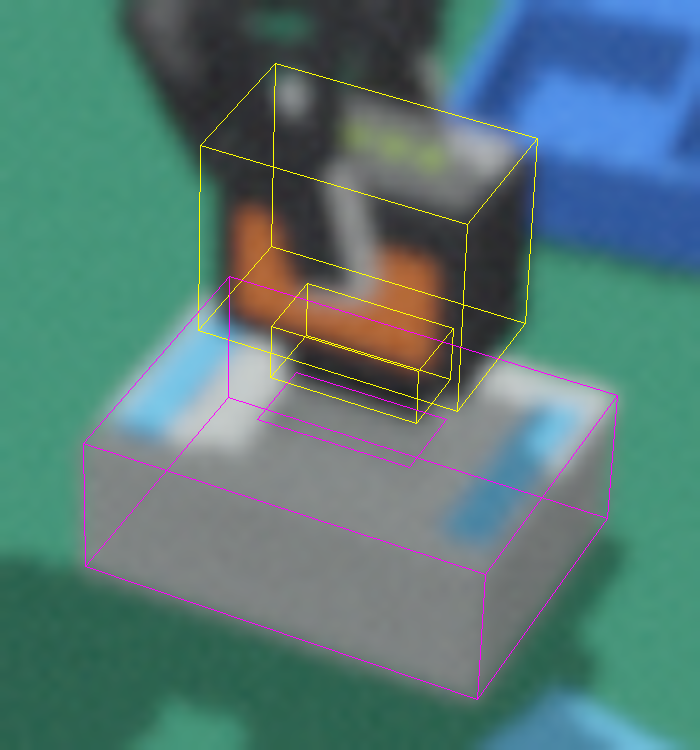

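Run:
```python
from ov import *
show('pics/scene0.png','scene',(.5206,-.0927,.016,-.18),(.5745,.2035,.2242),'pics/o2.png',(175,190,255,270),9)
show('pics/top0.png','top',(.5206,-.0927,.016,-.18),(.5745,.2035,.2242),'pics/o3.png',(320,195,400,270),9)
```

View pics/o2.png

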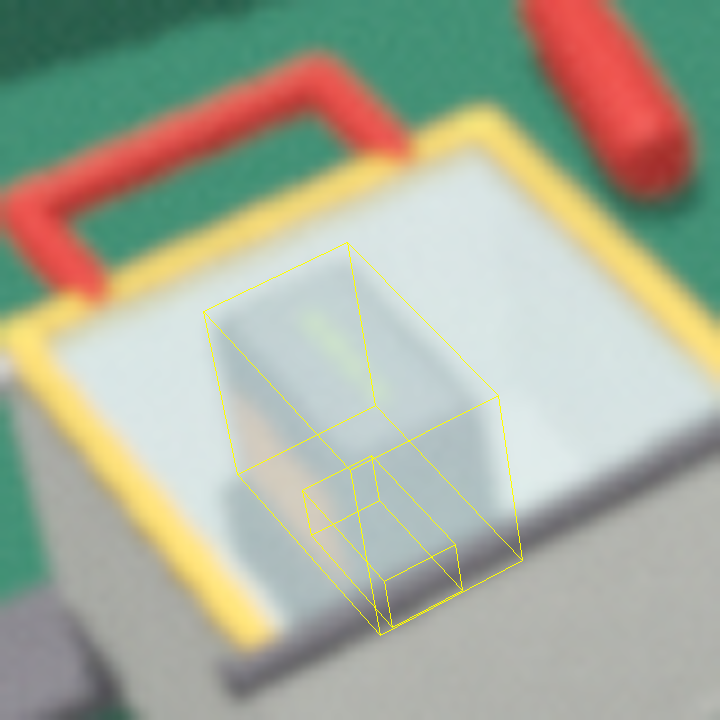

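View pics/o3.png

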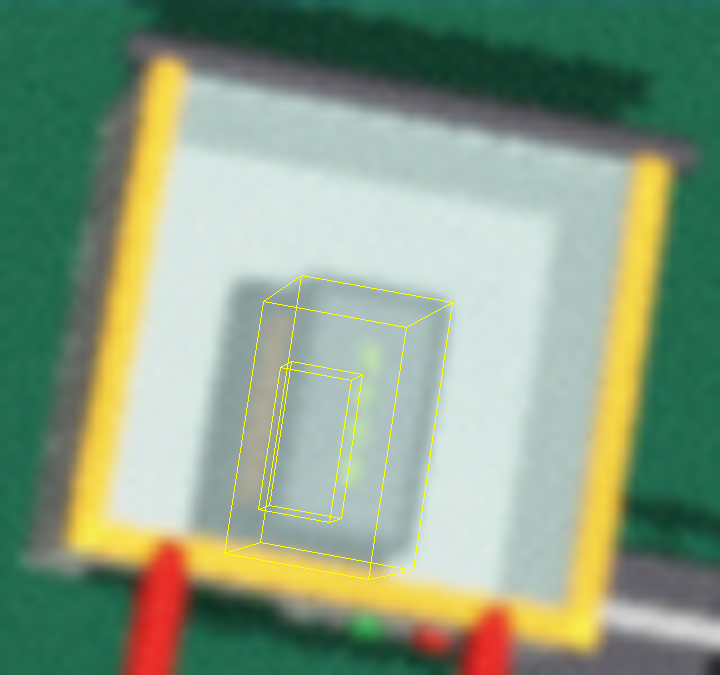

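Run:
```python
from ov import *
a=np.mean([manip.grab_frame('scene').astype(float) for _ in range(6)],0)
cv2.imwrite('pics/avg.png',a.astype(np.uint8))
crop('s',a.astype(np.uint8),300,155,345,200,17,'pics/s36.png')
r=manip.cut_out('pack','scene')
for q in r[:2]: print(q['confidence'],q['rect'],q['pixels'].sum())
m=r[0]['pixels']; cv2.imwrite('pics/m.png',cv2.resize(m[150:225,285:355].astype(np.uint8)*255,None,fx=8,fy=8,interpolation=0))
```

```text
0.8 [309.0, 161.4, 337.1, 191.6] 588
```

View pics/s36.png

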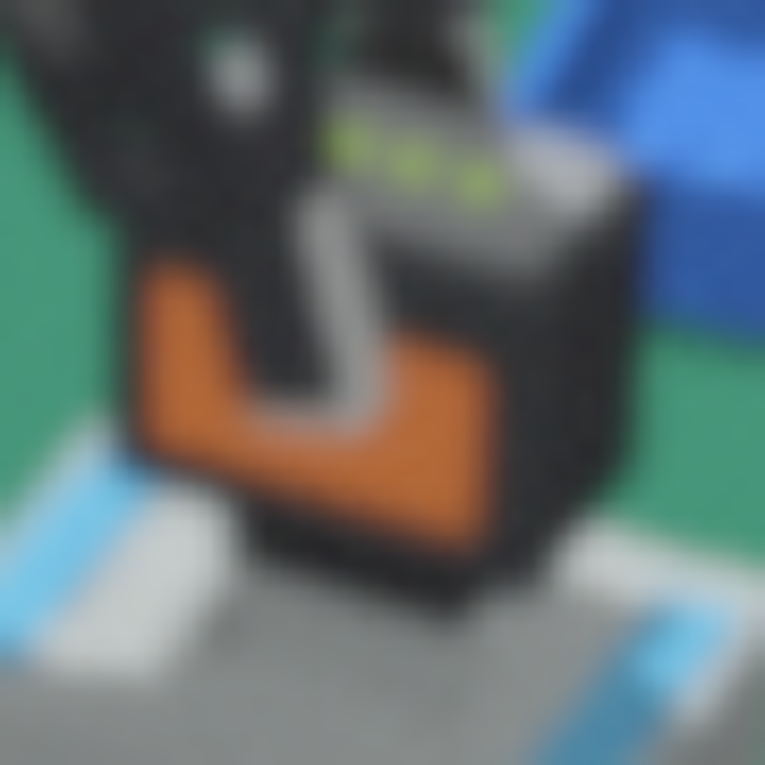

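View pics/m.png

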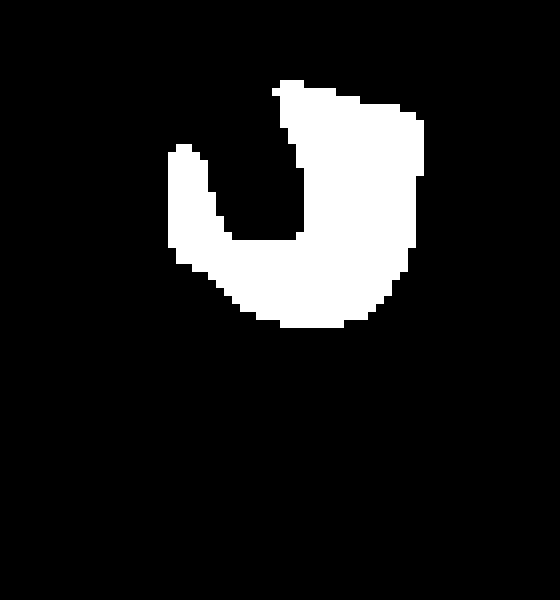

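```bash
cat > st.py <<'E'
from h import *
st=manip.state();tp=st['tool_pos'];Rt=Rq(st['tool_rot'])
t0=np.array([.5323,-.0952,.0279]);R0=Rq([.131,.094,.987,-.013])
p=tp+Rt.apply(R0.inv().apply(np.array([.5206,-.0927,.016])-t0))
print('t',st['time'],'F',st['contact_force'].round(1),'M',st['ft_torque'].round(2),'packpred',p.round(4),'tool y yaw',np.arctan2(-Rt.as_matrix()[0,1],Rt.as_matrix()[1,1]).round(4), 'jaw',round(st['gripper_width'],3))
E
python3 -m creep '[[0,0,0,0.0026,-0.0004,-0.0007,0],[0,0,0,0,0,0,0],[0,0,0,0,0,0,0]]' >/dev/null; python3 st.py
python3 -m creep '[[0,0,0,0.0013,0,0.0048,0],[0,0,0,0.0013,0,0.0048,0],[0,0,0,0,0,0,0],[0,0,0,0,0,0,0]]' >/dev/null; python3 st.py
```

```text
t 29.3667 F [-0.  -0.2 -3.7] M [-0.09  0.25  0.04] packpred [0.5728 0.2019 0.0516] tool y yaw 0.225 jaw 0.46
t 29.7 F [ 0.4 -0.5 -4.3] M [-0.06  0.2   0.  ] packpred [0.5723 0.2018 0.0407] tool y yaw 0.225 jaw 0.459
```

```bash
python3 -m creep '[[0,0,0,0,0,0,0]]' >/dev/null; python3 st.py
python3 - <<'E'
from ov import *
a=np.mean([manip.grab_frame('scene').astype(float) for _ in range(4)],0)
cv2.imwrite('pics/avg2.png',a.astype(np.uint8))
show('pics/avg2.png','scene',(.5723,.2018,.0407,.225),(.5745,.2035,.2242),'pics/o4.png',(300,155,345,205),15)
crop('s',a.astype(np.uint8),300,155,345,205,15,'pics/s37.png')
E
python3 st.py
```

```text
t 29.7833 F [ 0.6  0.6 -2.8] M [-0.04  0.23  0.  ] packpred [0.5729 0.2019 0.0415] tool y yaw 0.2249 jaw 0.457
t 29.9833 F [ 0.4  0.4 -3.6] M [-0.04  0.21 -0.  ] packpred [0.5732 0.202  0.0421] tool y yaw 0.225 jaw 0.46
```

View pics/o4.png

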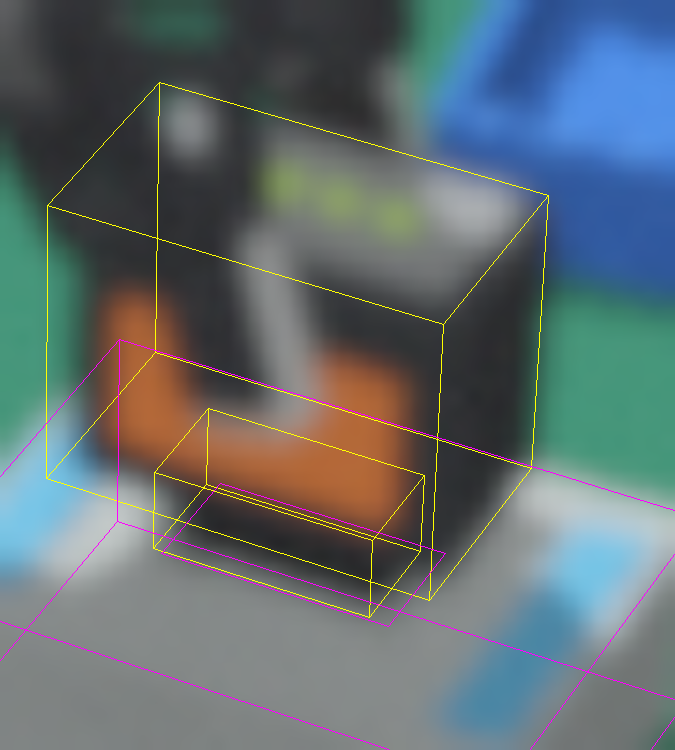

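View pics/s37.png

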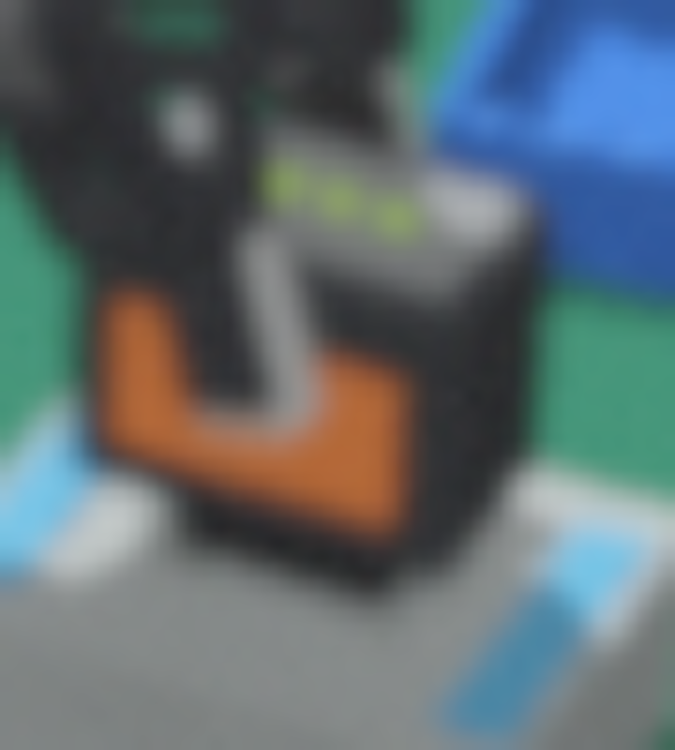

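```bash
python3 -m creep '[[0,0,0,0.0008,0.001,0.0029,0],[0,0,0,0.0005,0,0.0019,0],[0,0,0,0,0,0,0],[0,0,0,0,0,0,0]]' >/dev/null; python3 st.py
python3 -m creep '[[0,0,0,0.0008,0,0.0029,0],[0,0,0,0,0,0,0],[0,0,0,0,0,0,0]]' >/dev/null; python3 st.py
```

```text
t 30.3167 F [-0.8  0.3 -3.9] M [-0.05  0.3   0.03] packpred [0.5724 0.2029 0.0364] tool y yaw 0.2251 jaw 0.461
t 30.5667 F [ 0.3 -0.1 -4.3] M [-0.06  0.26  0.01] packpred [0.5725 0.2029 0.0335] tool y yaw 0.225 jaw 0.458
```

```bash
python3 -m creep '[[0,0,0,0.0008,0,0.0029,0],[0,0,0,0,0,0,0],[0,0,0,0,0,0,0]]' >/dev/null; python3 st.py
python3 -m creep '[[0,0,0,0.0005,0,0.0019,0],[0,0,0,0,0,0,0],[0,0,0,0,0,0,0]]' >/dev/null; python3 st.py
python3 - <<'E'
from ov import *
a=np.mean([manip.grab_frame('scene').astype(float) for _ in range(3)],0)
crop('s',a.astype(np.uint8),290,155,350,215,12,'pics/s38.png')
E
```

```text
t 30.8167 F [ 0.7 -0.3 -3.4] M [-0.04  0.25  0.02] packpred [0.5724 0.2029 0.0305] tool y yaw 0.225 jaw 0.463
t 31.0667 F [-0.1 -1.1 -2.7] M [-0.08  0.31  0.04] packpred [0.5726 0.2029 0.0287] tool y yaw 0.225 jaw 0.462
```

View pics/s38.png

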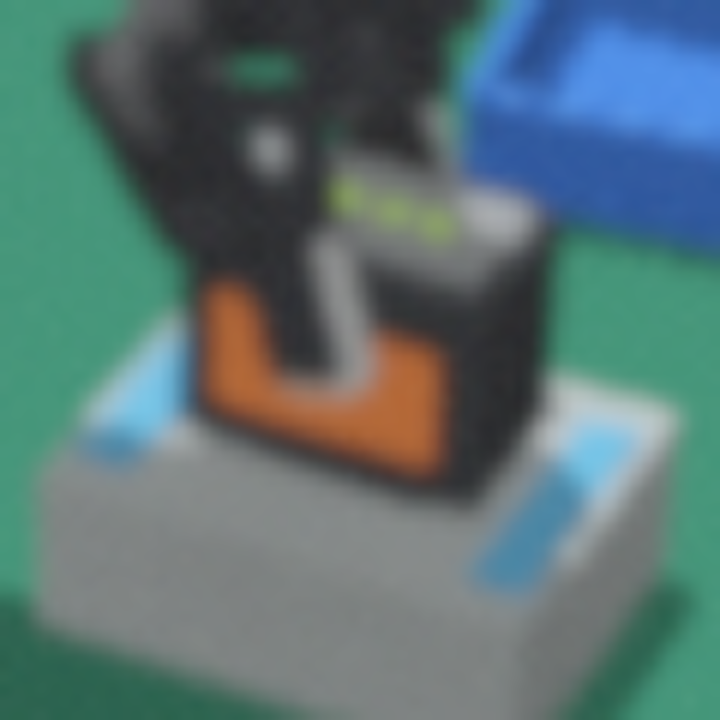

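```bash
python3 -m creep '[[0,0,0,0.0008,0,0.0029,0],[0,0,0,0,0,0,0],[0,0,0,0,0,0,0]]' >/dev/null; python3 st.py
python3 -m creep '[[0,0,0,0.0005,0,0.0019,0],[0,0,0,0,0,0,0],[0,0,0,0,0,0,0]]' >/dev/null; python3 st.py
python3 -m creep '[[0,0,0,0.0005,0,0.0019,0],[0,0,0,0,0,0,0],[0,0,0,0,0,0,0]]' >/dev/null; python3 st.py
```

```text
t 31.4667 F [-0.9 -1.2 -3.3] M [-0.06  0.23  0.03] packpred [0.5724 0.2029 0.0255] tool y yaw 0.2251 jaw 0.461
t 31.7167 F [-0.5  0.6 -2.4] M [-0.06  0.2   0.  ] packpred [0.573  0.203  0.0241] tool y yaw 0.225 jaw 0.459
t 31.9667 F [-7.2 -1.9  8.2] M [-0.33  0.84 -0.05] packpred [0.5734 0.2031 0.0241] tool y yaw 0.2252 jaw 0.457
```

```bash
python3 -m creep '[[0,0,0,0.0003,0,0.001,0],[0,0,0,0,0,0,0],[0,0,0,0,0,0,0]]' >/dev/null; python3 st.py
python3 - <<'E'
from ov import *
a=np.mean([manip.grab_frame('scene').astype(float) for _ in range(3)],0)
cv2.imwrite('pics/avg3.png',a.astype(np.uint8))
show('pics/avg3.png','scene',(.5745,.2035,.024,.225),(.5745,.2035,.2242),'pics/o5.png',(290,155,350,215),12)
E
```

```text
t 32.2167 F [-11.3  -2.8  14. ] M [-0.48  1.36 -0.09] packpred [0.5734 0.2031 0.024 ] tool y yaw 0.2254 jaw 0.462
```

View pics/o5.png

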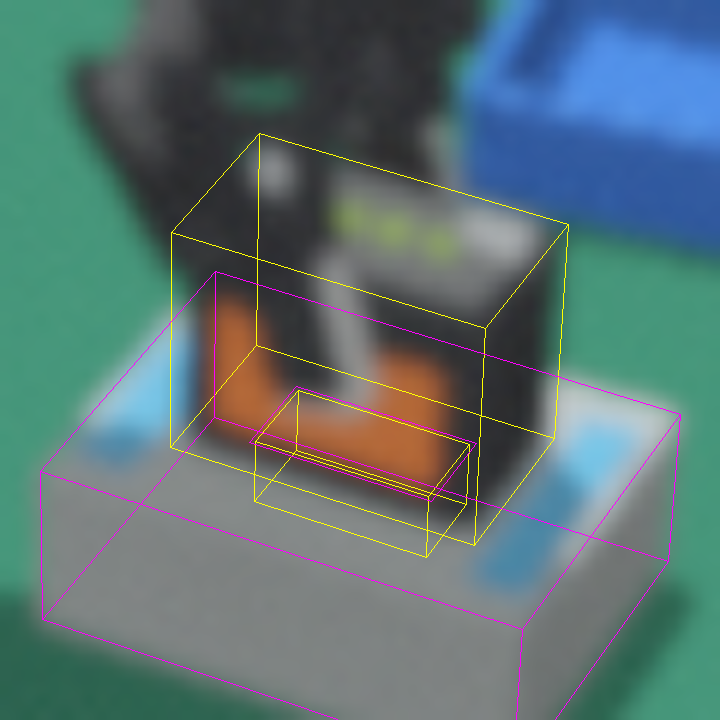

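```bash
python3 -m creep '[[0,0,0,-0.0005,0,-0.002,0],[0,0,0,0,0,0,0],[0,0,0,0,0,0,0.5],[0,0,0,0,0,0,0.62],[0,0,0,0,0,0,0.62],[0,0,0,0,0,0,0.62],[0,0,0,0,0,0,0.62]]' ; python3 st.py
python3 - <<'E'
from ov import *
a=manip.grab_frame('scene')
crop('s',a,290,155,350,215,12,'pics/s39.png')
E
```

```text
time: 32.95
tool_pos: [0.5845, 0.2054, 0.0347]
tool_rot: [0.129, -0.111, 0.985, 0.015]
contact_force: [0.2, -0.7, 0.7]
gripper_width: 0.62
t 32.95 F [ 0.2 -0.7  0.7] M [-0.08  0.17 -0.04] packpred [0.5727 0.203  0.0229] tool y yaw 0.225 jaw 0.62
```

View pics/s39.png

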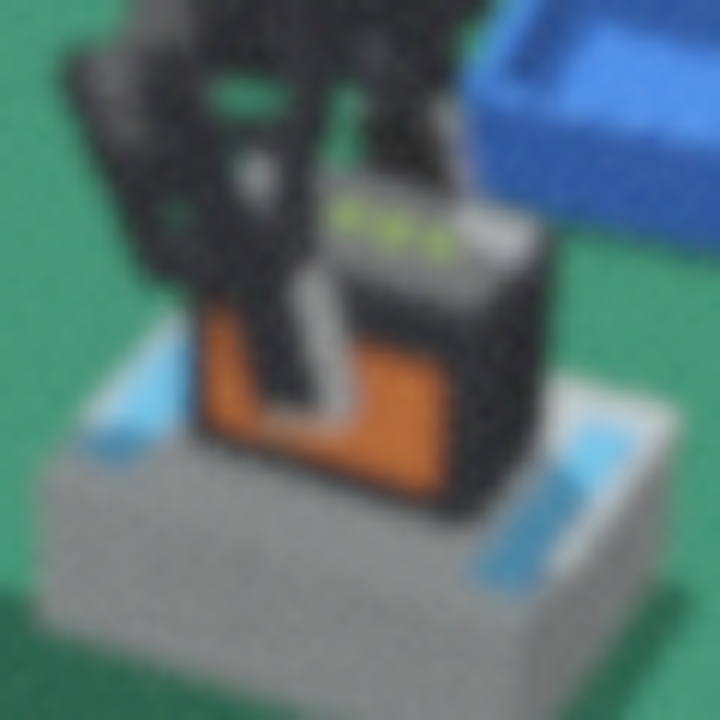

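```bash
python3 -m creep '[[0,0,0,-0.001,0,-0.01,0.62],[0,0,0,-0.004,0,-0.02,0.62],[0,0,0,-0.004,0,-0.03,0.62],[0,0,0,0,0,-0.035,0.62],[0,0,0,0,0,-0.035,0.62],[0,0,0,0.03,0,-0.02,0.62],[0,0,0,0.04,0,-0.01,0.62],[0,0,0,0.04,0,-0.01,0.62],[0,0,0,0.04,0,-0.01,0.62],[0,0,0,0,0,0,0.62]]'
python3 - <<'E'
from ov import *
a=np.mean([manip.grab_frame('scene').astype(float) for _ in range(3)],0).astype(np.uint8)
t=np.mean([manip.grab_frame('top').astype(float) for _ in range(3)],0).astype(np.uint8)
cv2.imwrite('pics/sc_end.png',a);cv2.imwrite('pics/top_end.png',t)
D=(.5745,.2035,.2242)
show('pics/sc_end.png','scene',(.5745,.2035,.024,.225),D,'pics/o6.png',(290,155,350,215),12)
show('pics/top_end.png','top',(.5745,.2035,.024,.225),D,'pics/o7.png',(205,190,265,255),11)
E
```

```text
time: 33.83
tool_pos: [0.4007, 0.1637, 0.1719]
tool_rot: [0.13, -0.112, 0.985, 0.015]
contact_force: [0.5, -0.3, -1.1]
gripper_width: 0.62
```

View pics/o6.png

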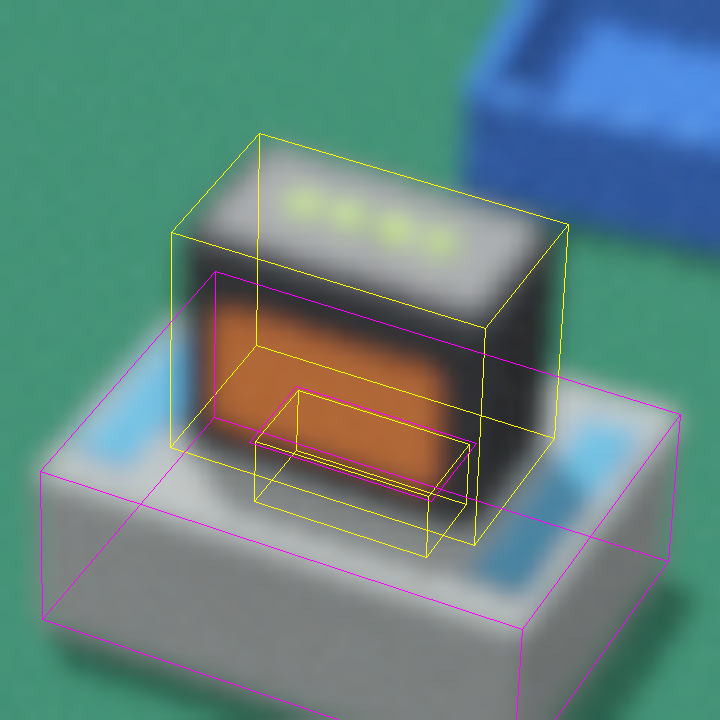

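View pics/o7.png

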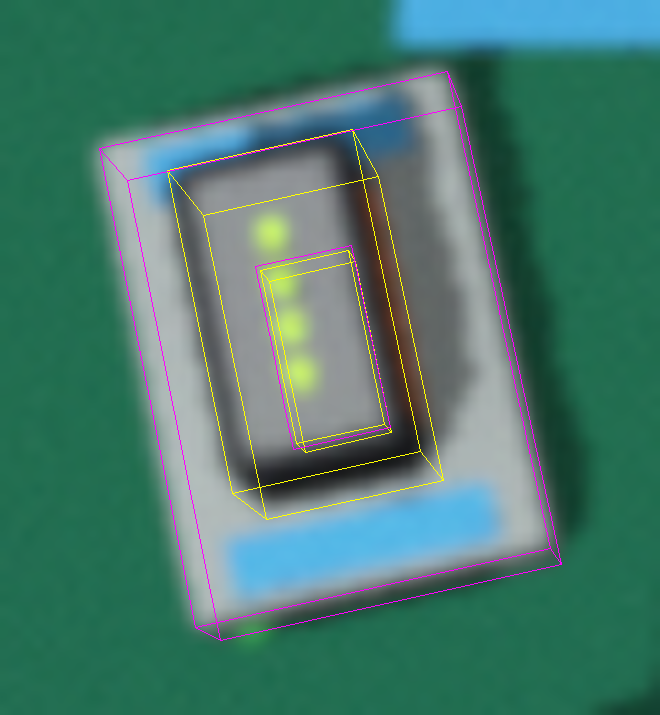

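View pics/sc_end.png

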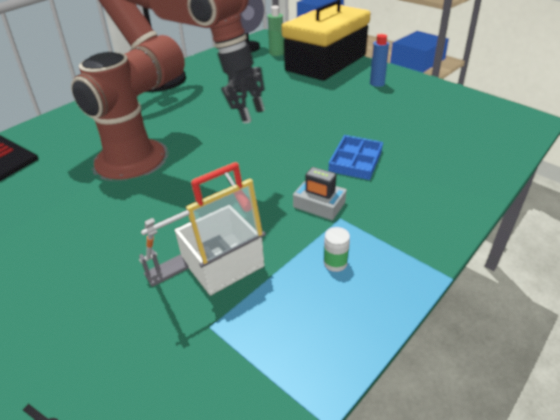

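View pics/top_end.png

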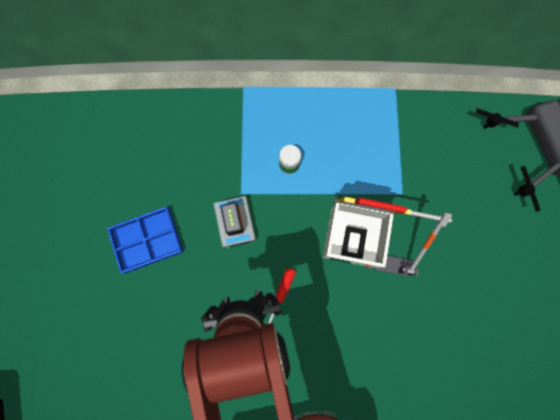

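Run:
```python
from h import *
im=cv2.imread('pics/sc_end.png'); crop('s',im,130,150,280,290,5,'pics/e1.png')
P=np.array([bar(1.4,120,-158),bar(1.4,170,-42),bar(1.4,170,42),stayp(.987,120)])
print(((proj('scene',P)+.45-[130,150]+.5)*5).round())
for n in ('scene','top'):
    for o in ('can','screwdriver','tray'):
        for r in manip.cut_out(o,n)[:1]: print(n,o,r['confidence'],r['rect'])
```

```text
[[ 62. 417.]
 [327. 163.]
 [530.  78.]
 [103. 455.]]
scene can 0.72 [322.1, 227.6, 349.9, 271.2]
scene tray 0.94 [331.1, 136.9, 380.9, 176.1]
top can 0.73 [222.6, 203.1, 245.2, 235.2]
top screwdriver 0.69 [270.5, 272.4, 294.6, 318.4]
top tray 0.68 [107.8, 208.0, 180.9, 277.4]
```

View pics/e1.png

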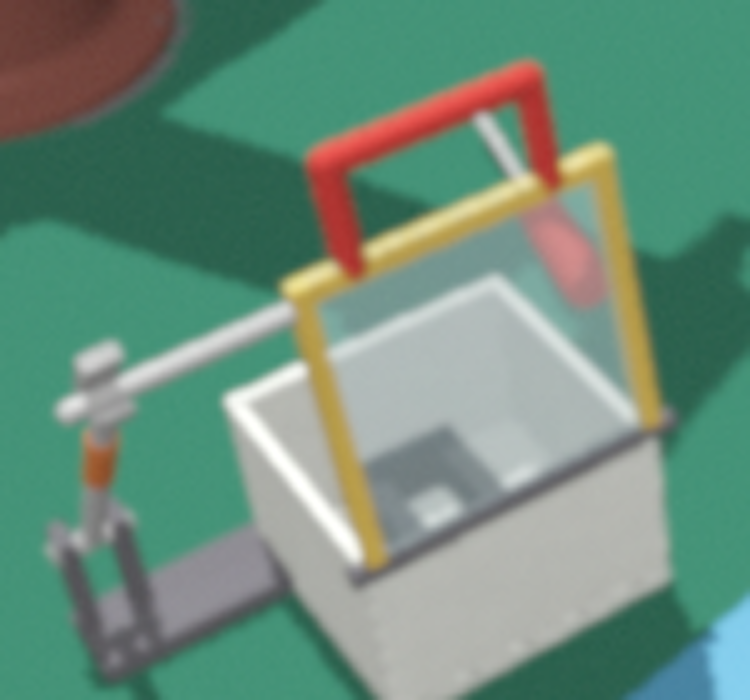

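The guard is propped with its pin in the saddle: the pin tip is at crop (65,408), against (62,417) predicted for 1.40 rad. The pack is in the dock, and the can, screwdriver and tray have not moved. I'm handing in.

```bash
python3 -c "
from plant import manip
print(manip.job_done(), manip.state()['time'])"
```

```text
the job is handed in; nothing more can be done
the job is handed in; nothing more can be done
```

The guard is propped on the raised stay and the battery pack is plugged into the dock. I handed the job in at about 34 s; no verdict was reported.

**What I did**
1. Lifted the guard by its bar to the back stop and raised the stay to its stop.
2. Brought the guard forward until its pin seated in the saddle. The guard resisted with about 21 N and did not move further.
3. Lifted the pack out of the bay and lowered it into the dock until contact, at a predicted height of 24 mm. That is the fully home height.

**Last checks that agreed**
- The guard's bar and pin tip appear within about 2 px of where 1.40 rad would put them.
- The pack's top face sits centred on the fully-home outline in the scene view.
- The can shows at its starting position in the scene view and the tray in both views. The screwdriver was found only in the top view, also at its starting position.

**Checks that failed or disagreed**
- **TCP offset:** In the pictures the fingertips sat about 25–30 mm behind the reported TCP. The first pinch of the bar closed on nothing, so I corrected for this from then on.
- **Pack size:** The pack's outline looked about 10% smaller than its stated size, perhaps because of rounded edges. I relied on the contact height and the top face instead of the lower edges.
- **Pack position, top view:** There the pack's lights sat about 1 px (roughly 2 mm) off the expected centre.
- **Can, top view:** In the last top picture the network labelled the docked pack as the can. The can itself is visible in that picture at its old place.

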